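# Sort the small tableware back into the drawer trays

## Robot

A 6-joint arm with a two-finger parallel gripper is mounted at the origin on the work surface. World frame = base frame: x ahead of the robot, y to its left, z up, the work surface at z = 0. Lengths are in m, angles in degrees, forces in N, time in s.
With the tool pointing down it reaches from about 0.3 to 0.75 m from the base axis. Payload 8.5 kg.
Tool frame: the origin (TCP) lies between the finger pads; the fingertips stand 22 mm ahead of it and the grasp point (between the pads) lies 3 mm ahead of it (env.nose_length is the distance from the TCP to the fingertips, in m); z points along the fingers, x is the direction in which the jaws open and shut, and the axes are right-handed (so a half turn about z gives the same grasp; the last joint's range is limited). The gripper opens to 85 mm and grips with 20 to 120 N. Pads are 22 mm wide; open, the fingers measure 114 mm over their backs; the gripper's body (76 mm by 85 mm) begins 54 mm behind the grasp point. The pads swing forward as they close: fully open they stand 13 mm farther back than shut.
Start: joints at [-77.252, 21.807, 74.336, -0, 83.858, -12.336], TCP at [0.233, -0.498, 0.218] pointing down, gripper open.
Joint ranges: [-178.18, 178.18], [-50.72, 133.34], [12.68, 142.11], [-81.47, 261.47], [9.98, 163.14], [-165.26, 165.26]. Speed limits (degrees/s): [136.94, 136.94, 180, 180, 180, 180].

## Interface

Orientations are given as a 3x3 rotation matrix whose columns are the frame's x, y, z axes.
In Python, from rig import env gives the robot as it stands.
- The arm moves only by the tool arm_command, never from a script. Its argument "steps" is a list of rows, each an object with "delta_pos": the shift along the world's x, y, z in mm, a list of three; "dr": the turn, a rotation vector about the world's x, y, z in degrees, a list of three. In form: [{"delta_pos": [dx, dy, dz], "dr": [wx, wy, wz]}, ...]. A call has 1 to 20 rows; each row shifts and turns the commanded pose from where the row before left it; what a row does not reach is not made up. A row lasts 1/10 s, in which the tool goes at most 50 mm and 8.59 degrees, less where a joint would pass 70% of its speed; a pose out of reach is approached as far as the arm can. A call with a gripper value outside its range is refused whole. "grip" is the opening, from 0 (shut) to 1 (fully open), set as the call begins (left out, the last holds). The fingers move at their own pace and stop on an object; "squeeze" is the grip in N (left out, the last holds). Time passes only in rows, so rows that do not move let the fingers close. It gives the time, the measured TCP pose, the force and the opening at its end, in the units of the state.
- env.observe(): the state, without advancing time (a new reading comes with each control period).
- env.get_image(name): name is "side" or "top" or "wrist"; returns the picture (384x512x3 uint8, blue, green, red); there is no depth.
- env.get_calibration(name): a dict with "fx", "fy", "cx", "cy" (pixels), "view" (4x4, takes a point from world to camera coordinates). Camera axes: x right, y up, looking along -z (the intrinsics and any distortion apply to the point x, -y, -z); pixel columns grow to the right and rows downward; lengths in m; the calibration is good to about 2 mm. A picture is of the moment at which its call begins: read the wrist's pose just before it. get_calibration takes no time and is no camera call; for the wrist camera it gives the pose at the moment of the call.
- env.close_job(): hands the job in, once; it reports no verdict.
The state is a dict: "time_s": time; "q": joint angles; "qvel": joint speeds; "joint_efforts": joint torques, N m; "position": TCP position; "tool_rot": TCP orientation; "ft_force": force on the tool from outside, world axes, zero at the start; "wrist_torque": the same for the moment, N m; "grip_width": finger opening in m.
Only numpy, scipy, OpenCV 4.12 (cv2) and the standard library are available. Lean on these libraries where they do the work, as an engineer would, in place of code of your own. Each camera call takes 0.05 s, during which the arm holds its last target. There are 200 camera calls.

## Task

Sort the things scattered on the butcher block back into the three cutlery-drawer trays: both spoons in the blue tray, both butter spreaders in the green tray, and the bottle stopper in the grey tray. The spoons and spreaders must lie flat on the tray floor, not on top of each other or over a rim, and the stopper must stand upright on its steel knob. Leave the salt cellar and the glass carafe where they are.

Things in the scene. Friction and masses are not known exactly. Their poses are not given: they have to be found in the camera images.
- spoon_red_mid (a point): Small condiment spoon, red plastic handle, steel bowl, lying on the table. Point: mid-length, half-way up the handle, 6 mm above its support. x axis along its length to the bowl, z up. Handle: bar 74 long, 13 wide, 12 mm high, from x = -60 to +14 mm (the point is on it; pinch there across y); round bowl 32 mm across, 8 high, centred at x = +44. 120 mm overall, 28 to 56 g.
- spoon_yellow_mid (a point): Small condiment spoon, yellow plastic handle, steel bowl, lying on the table. Point: mid-length, half-way up the handle, 6 mm above its support. x axis along its length to the bowl, z up. Handle: bar 74 long, 13 wide, 12 mm high, from x = -60 to +14 mm (the point is on it; pinch there across y); round bowl 32 mm across, 8 high, centred at x = +44. 120 mm overall, 28 to 56 g.
- spreader_black_mid (a point): Small butter spreader, black plastic handle, blunt flat steel blade, lying on the table. Point: mid-length, half-way up the handle, 6 mm above its support. x axis along its length to the blade, z up. Handle: bar 74 long, 13 wide, 12 mm high, from x = -60 to +14 mm (the point is on it; pinch there across y); flat blade 17 wide, 3 thick, on to x = +59. 120 mm overall, 28 to 56 g.
- spreader_white_mid (a point): Small butter spreader, white plastic handle, blunt flat steel blade, lying on the table. Point: mid-length, half-way up the handle, 6 mm above its support. x axis along its length to the blade, z up. Handle: bar 74 long, 13 wide, 12 mm high, from x = -60 to +14 mm (the point is on it; pinch there across y); flat blade 17 wide, 3 thick, on to x = +59. 120 mm overall, 28 to 56 g.
- stopper_mid (a point): Bottle stopper standing on its steel knob, cork plug up, 52 mm high: knob 36 mm across and 14 high, 16 mm neck, then from 18 mm up a cork plug 23 mm across tapering to 20 at the top. Point: on its axis, half-way up (26 mm above its underside), on the cork; pinch it there. z up along the axis. 49 to 98 g.
- tray_blue: Blue plastic drawer tray, open on top, fixed in place: outside 130 mm along its x, 156 mm along its y (the long way), 26 mm high; walls and floor 3 mm thick, so inside 124 x 150 mm. Origin: centre of its underside, on the table; the inner floor is 3 mm above it. z up.
- tray_green: Green plastic drawer tray, open on top, fixed in place: outside 130 mm along its x, 156 mm along its y (the long way), 26 mm high; walls and floor 3 mm thick, so inside 124 x 150 mm. Origin: centre of its underside, on the table; the inner floor is 3 mm above it. z up.
- tray_grey: Grey plastic drawer tray, open on top, fixed in place: outside 130 mm along its x, 156 mm along its y (the long way), 26 mm high; walls and floor 3 mm thick, so inside 124 x 150 mm. Origin: centre of its underside, on the table; the inner floor is 3 mm above it. z up.
- salt_cellar: Round wooden salt cellar, dark body and light swivel lid, 82 mm across, 60 mm high; loose bystander. Origin: centre of its underside.
- carafe: Empty clear glass carafe, 96 mm across at the belly, 210 mm high; loose bystander. Origin: centre of its underside.
There are look-alikes about, which are no part of the job. What is shaped like the part that bears spreader_white_mid but orange or red is not meant. There is more than one size of the part that bears spoon_red_mid; the job needs the smaller.

How it is judged:
By the outcome, as a careful person would: the job done as asked, in the order asked, and still so for the second after the job is handed in, with the robot touching nothing.
It also fails if it takes over 128 s, if anything falls off the work surface, if the arm or the gripper's body presses on something with over 40 N, if the wrist force passes 120 N, or if a joint passes its speed limit or range.

## Working session

There is one attempt and no reset: what is moved stays moved. The work goes in short steps, Python scripts to look and compute and a tool call to move; the robot and the scene stay as the last step left them, time stands still between calls to the robot, and variables do not carry over. Pictures are saved under pics/ and viewed, about 12 in all and at most 16, crops included, and the job is handed in when it is done.

Besides the shell and the picture viewer there is one more tool, called after "Call:" by a JSON object that holds its "name" and its "arguments", one argument or row to a line. arm_command: Moves the arm, as the interface text tells. Its arguments: {"type":"object","properties":{"steps":{"type":"array"},"grip":{"type":"number"},"squeeze":{"type":"number"}},"required":["steps"]}

```bash
ls; mkdir -p pics; python3 - <<'E'
from rig import env
import cv2,numpy as np
s=env.observe(); print(s['time_s'],s['position'],s['tool_rot'],s['grip_width'],env.nose_length)
for n in ['top','side','wrist']:
    c=env.get_calibration(n); print(n,{k:(np.round(v,4).tolist()) for k,v in c.items()})
    cv2.imwrite(f'pics/{n}0.png',env.get_image(n))
a=cv2.imread('pics/top0.png');cv2.imwrite('pics/top0b.png',cv2.resize(a,(800,600),interpolation=cv2.INTER_CUBIC))
E
```

```text
pics
0.0 [ 0.2330995  -0.49780333  0.21697767] [[ 4.23972247e-01 -9.05675113e-01 -3.51847258e-04]
 [-9.05673949e-01 -4.23972279e-01  1.48468501e-03]
 [-1.49381574e-03 -3.10806342e-04 -9.99998836e-01]] 0.08534633871968793 0.022
top {'fx': 361.4689, 'fy': 361.4689, 'cx': 258.0281, 'cy': 189.0973, 'view': [[-0.0197, -0.9998, -0.0028, -0.1077], [0.9921, -0.0199, 0.1241, -0.5093], [-0.1241, -0.0003, 0.9923, -1.1223], [0.0, 0.0, 0.0, 1.0]]}
side {'fx': 439.1341, 'fy': 439.1341, 'cx': 247.2973, 'cy': 186.6639, 'view': [[0.9968, -0.0803, 0.004, -0.5154], [0.0512, 0.672, 0.7388, 0.0203], [-0.0621, -0.7362, 0.6739, -1.1754], [0.0, 0.0, 0.0, 1.0]]}
wrist {'fx': 328.0424, 'fy': 328.0424, 'cx': 253.1541, 'cy': 190.4764, 'view': [[0.4252, -0.9051, -0.0013, -0.5488], [0.8677, 0.4081, -0.2838, 0.0373], [0.2574, 0.1195, 0.9589, -0.3782], [0.0, 0.0, 0.0, 1.0]]}
```

View pics/top0b.png

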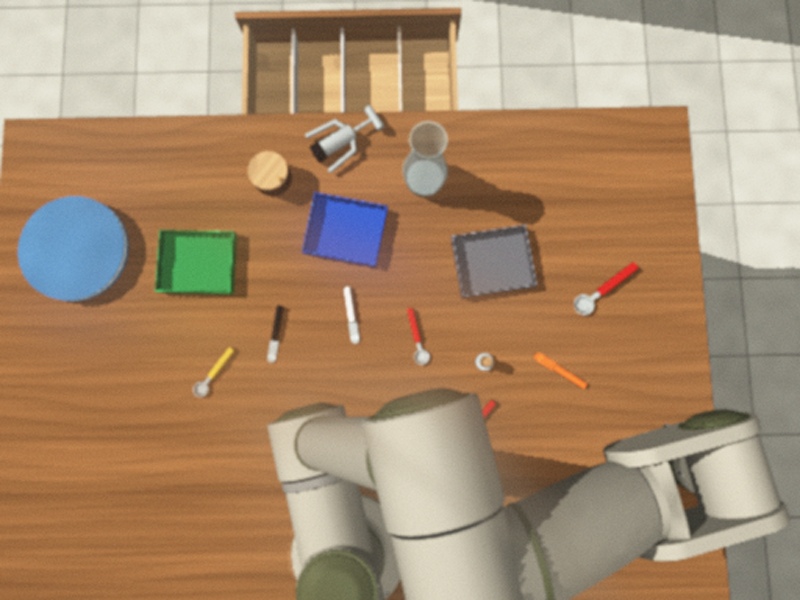

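View pics/side0.png

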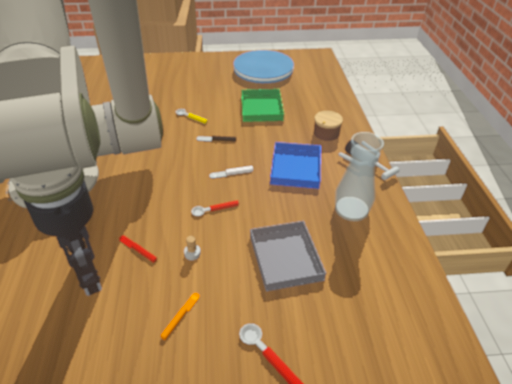

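Seen in the top view (800×600 pixels):

| Item | Pixel |
|---|---|
| small red spoon (wanted) | (418,335) |
| yellow spoon (wanted) | (215,370) |
| white spreader (wanted) | (351,315) |
| black spreader (wanted) | (276,333) |
| stopper (wanted) | (485,362) |
| big red spoon (look-alike) | (605,290) |
| red spreader (look-alike) | (490,410) |
| orange spreader (look-alike) | (560,370) |

The trays are blue (345,230), green (197,262) and grey (495,262).

```bash
cat > h.py <<'E'
import cv2,numpy as np
from rig import env
def ray(c,p):
    V=np.array(c['view']);R=V[:3,:3];o=-R.T@V[:3,3]
    d=R.T@np.array([(p[0]-c['cx'])/c['fx'],-(p[1]-c['cy'])/c['fy'],-1.]);return o,d/np.linalg.norm(d)
def plane(c,p,z):
    o,d=ray(c,p);return o+d*(z-o[2])/d[2]
def tri(*cp):
    A=np.zeros((3,3));b=np.zeros(3)
    for c,p in cp:
        o,d=ray(c,p);P=np.eye(3)-np.outer(d,d);A+=P;b+=P@o
    x=np.linalg.solve(A,b)
    return x,max(np.linalg.norm(np.cross(x-ray(c,p)[0],ray(c,p)[1])) for c,p in cp)
def proj(c,X):
    v=np.array(c['view'])@np.append(X,1);return np.array([c['cx']+c['fx']*v[0]/-v[2],c['cy']-c['fy']*v[1]/-v[2]])
def mask(im,name):
    h=cv2.cvtColor(im,cv2.COLOR_BGR2HSV).astype(int);H,S,V=h[...,0],h[...,1],h[...,2]
    m={'red':((H<5)|(H>172))&(S>170)&(V>90),'yellow':(H>21)&(H<36)&(S>150)&(V>130),'black':(V<62),
       'white':(S<45)&(V>195),'steel':(S<60)&(V>110),'blue':(H>108)&(H<130)&(S>140),'green':(H>50)&(H<80)&(S>120),'grey':(S<70)&(V<150)&(V>50)}[name]
    return m.astype(np.uint8)*255
def blobs(im,name,amin=15,amax=1e9):
    n,l,s,c=cv2.connectedComponentsWithStats(mask(im,name))
    out=[]
    for i in range(1,n):
        if amin<=s[i,4]<=amax:
            ys,xs=np.nonzero(l==i);P=np.c_[xs,ys].astype(np.float32)
            r=cv2.minAreaRect(P);out.append((c[i],int(s[i,4]),r,P))
    return out
E
python3 - <<'E'
from h import *
for v in ['top','side']:
    im=cv2.imread(f'pics/{v}0.png')
    for n in ['red','yellow','black','white','steel','blue','green','grey']:
        print(v,n,[(np.round(b[0]).astype(int).tolist(),b[1],np.round(b[2][1]).astype(int).tolist()) for b in blobs(im,n) if b[1]<8000][:14])
E
```

```text
top red [([395, 178], 159, [6, 29]), ([265, 208], 72, [21, 3]), ([312, 261], 30, [3, 9])]
top yellow [([141, 232], 70, [3, 22])]
top black [([204, 97], 48, [10, 5]), ([178, 201], 15, [1, 8]), ([445, 331], 78, [15, 10])]
top white [([219, 47], 91, [47, 1]), ([187, 50], 42, [41, 0]), ([256, 48], 31, [16, 1]), ([510, 50], 52, [25, 2]), ([238, 75], 43, [14, 3]), ([207, 81], 39, [5, 23]), ([215, 87], 97, [5, 21]), ([224, 202], 150, [36, 5]), ([376, 193], 86, [9, 14]), ([174, 224], 48, [11, 4]), ([270, 227], 40, [11, 5]), ([307, 231], 26, [10, 5]), ([130, 248], 29, [4, 10]), ([265, 304], 3291, [77, 46])]
top steel [([188, 45], 206, [4, 52]), ([219, 45], 155, [53, 2]), ([255, 46], 92, [49, 1]), ([220, 87], 546, [29, 46]), ([272, 109], 684, [46, 27]), ([44, 126], 24, [2, 23]), ([21, 137], 24, [3, 25]), ([195, 150], 29, [3, 25]), ([70, 173], 121, [20, 63]), ([319, 169], 1380, [35, 44]), ([11, 159], 15, [1, 14]), ([22, 182], 34, [34, 6]), ([293, 173], 17, [10, 1]), ([296, 185], 22, [10, 4])]
top blue [([226, 142], 1031, [42, 30])]
top green [([127, 169], 1496, [48, 39])]
top grey [([444, 9], 2
[... 1091 characters left out ...]
, 171], 266, [7, 44]), ([434, 192], 944, [16, 64]), ([53, 203], 189, [8, 45]), ([199, 210], 121, [9, 18]), ([454, 226], 1017, [16, 69]), ([285, 257], 2491, [57, 67]), ([192, 253], 143, [13, 15]), ([78, 252], 38, [6, 7])]
side blue [([296, 163], 809, [47, 40])]
side green [([262, 105], 915, [29, 40])]
side grey [([55, 28], 633, [44, 80]), ([493, 53], 18, [12, 2]), ([29, 78], 2233, [38, 64]), ([505, 64], 22, [16, 2]), ([441, 69], 20, [10, 2]), ([264, 79], 164, [57, 13]), ([465, 102], 306, [35, 13]), ([497, 151], 1229, [68, 40]), ([352, 149], 151, [20, 12]), ([346, 177], 189, [15, 42]), ([370, 181], 313, [13, 50]), ([389, 175], 32, [3, 18]), ([295, 186], 58, [49, 4]), ([464, 189], 19, [14, 5])]
```

```bash
cat > m.py <<'E'
from h import *
T,S=env.get_calibration('top'),env.get_calibration('side')
ti,si=cv2.imread('pics/top0.png'),cv2.imread('pics/side0.png')
def near(im,p,r,f):
    h=cv2.cvtColor(im,cv2.COLOR_BGR2HSV).astype(int);m=f(h[...,0],h[...,1],h[...,2])
    yy,xx=np.mgrid[:im.shape[0],:im.shape[1]];m&=(np.hypot(xx-p[0],yy-p[1])<r)
    n,l,s,c=cv2.connectedComponentsWithStats(m.astype(np.uint8))
    if n<2:return None
    i=1+np.argmax(s[1:,4]);ys,xs=np.nonzero(l==i);P=np.c_[xs,ys].astype(np.float32)
    return c[i],P
red=lambda H,S,V:((H<6)|(H>172))&(S>150)
yel=lambda H,S,V:(H>19)&(H<40)&(S>130)&(V>120)
blk=lambda H,S,V:(V<85)
wht=lambda H,S,V:(S<80)&(V>150)
ste=lambda H,S,V:(S<75)&(V>90)
E
python3 - <<'E'
from m import *
for n,tp,sp,f,tt,st in [('red',(265,208),(224,205),red,(270,228),(199,211)),('yellow',(141,231),(197,118),yel,(130,248),(182,113)),('black',(178,205),(224,139),blk,(174,225),(204,138)),('white',(224,202),(231,171),wht,None,None)]:
    a=near(ti,tp,26,f);b=near(si,sp,28,f)
    x,e=tri((T,a[0]),(S,b[0]))
    ends=[]
    P=a[1];d=np.linalg.svd(P-P.mean(0),full_matrices=0)[2][0];t=(P-P.mean(0))@d
    E=[plane(T,P.mean(0)+d*k,.010)*1000 for k in (t.min(),t.max())]
    print(n,len(a[1]),len(b[1]),'handle tri mm',(x*1000).round(1),'err',round(e*1000,1),'len',np.linalg.norm(E[0]-E[1]).round(1),'topcen@10',(plane(T,a[0],.01)*1000).round(1)[:2],'ends',[q.round(0)[:2].tolist() for q in E])
    if tt:
        u=near(ti,tt,9,ste);v=near(si,st,9,ste);y,e2=tri((T,u[0]),(S,v[0]))
        ang=np.degrees(np.arctan2(y[1]-x[1],y[0]-x[0]));print('   tip',(y*1000).round(1),'err',round(e2*1000,1),'d',np.linalg.norm(y-x)*1000//1,'ang',ang.round(1))
# stopper: topmost cork
u=near(ti,(310,231),10,ste);v=near(si,(192,253),12,ste)
print('knob',(tri((T,u[0]),(S,v[0]))[0]*1000).round(1),u[0],v[0])
for n,tp,sp,f in [('blue',(221,147),(296,163),lambda H,S,V:(H>105)&(H<135)&(S>110)),('green',(126,167),(262,105),lambda H,S,V:(H>45)&(H<85)&(S>90)),('grey',(317,167),(286,256),lambda H,S,V:(S<90)&(V<190))]:
    P=near(ti,tp,36,f)[1];hull=cv2.convexHull(P)
    W=np.array([plane(T,p[0],.026)[:2]*1000 for p in hull],np.float32);r=cv2.minAreaRect(W)
    Q=near(si,sp,60,f)[1];W2=np.array([plane(S,p[0],.026)[:2]*1000 for p in cv2.convexHull(Q)],np.float32);r2=cv2.minAreaRect(W2)
    print(n,np.round(r[0]),np.round(r[1]),round(r[2],1),'| side',np.round(r2[0]),np.round(r2[1]),round(r2[2],1))
b=[cv2.resize(ti[y:y+100,x:x+130],None,fx=3,fy=3,interpolation=cv2.INTER_CUBIC) for x,y in [(115,170),(200,170)]]
b2=[cv2.resize(ti[y:y+100,x:x+130],None,fx=3,fy=3,interpolation=cv2.INTER_CUBIC) for x,y in [(270,130),(130,100)]]
cv2.imwrite('pics/crop1.png',np.vstack([np.hstack(b),np.hstack(b2)])[:600,:800])
E
```

```text
red 84 111 handle tri mm [ 448.4 -137.7    3.8] err 0.5 len 70.6 topcen@10 [ 448.4 -137.5] ends [[483.0, -129.0], [415.0, -145.0]]
   tip [ 385.  -152.5    5.2] err 1.1 d 65.0 ang -166.8
yellow 101 135 handle tri mm [379.2 263.1   2.5] err 0.5 len 72.6 topcen@10 [379.5 260.7] ends [[408.0, 239.0], [350.0, 283.0]]
   tip [327.7 300.4   2.9] err 0.6 d 63.0 ang 144.1
black 70 53 handle tri mm [459.9 145.7   2.6] err 1.4 len 65.8 topcen@10 [460.6 144.1] ends [[492.0, 139.0], [427.0, 149.0]]
   tip [401.6 156.4  -1. ] err 0.7 d 59.0 ang 169.6
white 195 272 handle tri mm [471.2  -7.2   2.7] err 0.0 len 119.4 topcen@10 [470.5  -7.9] ends [[532.0, 1.0], [414.0, -16.0]]
knob [ 369.9 -278.3   -3.2] [308.37142857 231.04285714] [191.89937107 252.97484277]
blue [651.   2.] [154. 128.] 78.1 | side [648. -15.] [178. 127.] 77.2
green [587. 312.] [158. 128.] 88.8 | side [586. 291.] [190. 128.] 87.9
grey [ 578. -306.] [134. 159.] 7.6 | side [ 576. -318.] [136. 173.] 7.7
```

View pics/crop1.png

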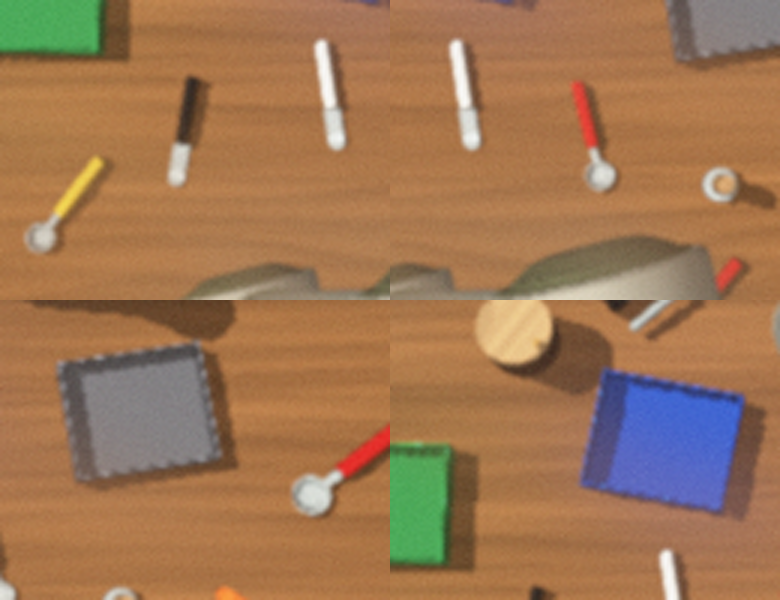

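The crop confirms the choices: small red spoon at (592,135), white spreader at (465,95), black at (187,130), yellow at (70,205), stopper at (722,185). The big red spoon at (340,465) and the orange and red spreaders are not wanted. I'll take the red spoon first, hovering over its mid at about (426,-143) with jaw yaw -76.8°.

Call:
{"name": "arm_command", "arguments": {
  "steps": [
    {"delta_pos": [16, 30, 0], "dr": [0, 0, -1]},
    {"delta_pos": [16, 30, 0], "dr": [0, 0, -1]},
    {"delta_pos": [16, 30, 0], "dr": [0, 0, -1]},
    {"delta_pos": [16, 30, 0], "dr": [0, 0, -1]},
    {"delta_pos": [16, 30, 0], "dr": [0, 0, -1]},
    {"delta_pos": [16, 30, 0], "dr": [0, 0, -1]},
    {"delta_pos": [16, 30, 0], "dr": [0, 0, -1]},
    {"delta_pos": [16, 30, 0], "dr": [0, 0, -1]},
    {"delta_pos": [16, 30, 0], "dr": [0, 0, -1]},
    {"delta_pos": [16, 30, 0], "dr": [0, 0, -1]},
    {"delta_pos": [16, 30, 0], "dr": [0, 0, -1]},
    {"delta_pos": [17, 25, 0], "dr": [0, 0, -1]},
    {"delta_pos": [0, 0, 0], "dr": [0, 0, 0]}
  ],
  "grip": 0.5,
  "squeeze": 30
}}

```text
time_s: 1.45
position: [0.4271, -0.1407, 0.2175]
tool_rot: [[0.23, -0.973, 0.0], [-0.973, -0.23, 0.001], [-0.001, -0.0, -1.0]]
ft_force: [-0.1, -0.6, -0.1]
grip_width: 0.0428
```

```bash
python3 - <<'E'
from h import *
s=env.observe();c=env.get_calibration('wrist');im=env.get_image('wrist');cv2.imwrite('pics/w1.png',im)
import json;json.dump({k:np.array(v).tolist() for k,v in c.items()},open('pics/w1.json','w'))
print(s['time_s'],s['position'],s['ft_force'],s['grip_width'],s['q'])
V=np.array(c['view']);print('cam',-V[:3,:3].T@V[:3,3])
for b in blobs(im,'red',80): print(b[:3])
print('expected mid',proj(c,[.426,-.143,.01]),'handle',proj(c,[.448,-.1375,.012]))
cv2.imwrite('pics/top1.png',env.get_image('top'))
E
```

```text
1.45 [ 0.42712451 -0.14066335  0.21752061] [-0.11063458 -0.5956428  -0.10287189] 0.04281709290346538 [-3.33974312e+01  1.17116836e+01  8.91568303e+01  3.69692614e-02
  7.91502591e+01  4.33223825e+01]
cam [ 0.49719314 -0.12341983  0.37295157]
(array([255.98181818, 140.91212121]), 660, ((256.0, 140.5), (65.0, 10.0), 90.0))
(array([290.35159817, 321.26255708]), 438, ((290.02520751953125, 321.1311950683594), (12.244620323181152, 41.85197830200195), 65.0952377319336))
expected mid [255.67702577 161.80294815] handle [255.48831131 141.87593832]
```

View pics/w1.png

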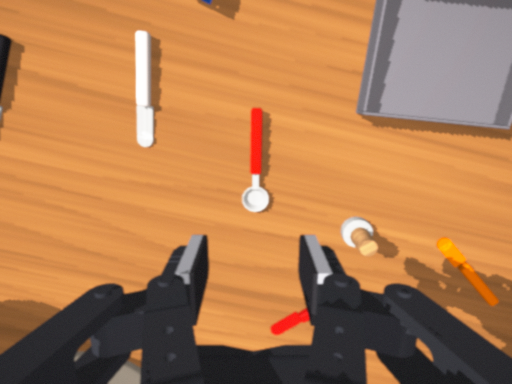

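The wrist view shows the small red spoon at handle (256,141) and bowl (256,199). It is lined up with the jaws and within 1 px of the prediction. I'll descend to a TCP height of about 26 mm.

Call:
{"name": "arm_command", "arguments": {
  "steps": [
    {"delta_pos": [-1, -2, -30], "dr": [0, 0, 0]},
    {"delta_pos": [0, 0, -30], "dr": [0, 0, 0]},
    {"delta_pos": [0, 0, -30], "dr": [0, 0, 0]},
    {"delta_pos": [0, 0, -30], "dr": [0, 0, 0]},
    {"delta_pos": [0, 0, -30], "dr": [0, 0, 0]},
    {"delta_pos": [0, 0, -20], "dr": [0, 0, 0]},
    {"delta_pos": [0, 0, -12], "dr": [0, 0, 0]},
    {"delta_pos": [0, 0, -8], "dr": [0, 0, 0]},
    {"delta_pos": [0, 0, 0], "dr": [0, 0, 0]}
  ]
}}

```text
time_s: 2.45
position: [0.4246, -0.1456, 0.027]
tool_rot: [[0.225, -0.974, -0.001], [-0.974, -0.225, 0.001], [-0.001, 0.001, -1.0]]
ft_force: [0.3, 0.8, 0.1]
grip_width: 0.0426
```

Call:
{"name": "arm_command", "arguments": {
  "steps": [
    {"delta_pos": [0, 0, 0], "dr": [0, 0, 0]},
    {"delta_pos": [0, 0, 0], "dr": [0, 0, 0]},
    {"delta_pos": [0, 0, 0], "dr": [0, 0, 0]},
    {"delta_pos": [0, 0, 0], "dr": [0, 0, 0]},
    {"delta_pos": [0, 0, 0], "dr": [0, 0, 0]},
    {"delta_pos": [0, 0, 0], "dr": [0, 0, 0]}
  ],
  "grip": 0,
  "squeeze": 40
}}

```text
time_s: 3.05
position: [0.4252, -0.1451, 0.0277]
tool_rot: [[0.226, -0.974, 0.0], [-0.974, -0.226, -0.0], [0.0, -0.0, -1.0]]
ft_force: [-0.1, -0.8, -0.0]
grip_width: -0.0001
```

```bash
python3 - <<'E'
from h import *
im=env.get_image('wrist');cv2.imwrite('pics/w2.png',im);s=env.get_image('side')
cv2.imwrite('pics/w2.png',np.hstack([im[:,100:420],cv2.resize(s[150:270,120:280],None,fx=3,fy=3,interpolation=cv2.INTER_CUBIC)[:384]]))
E
```

```text
Traceback (most recent call last):
ValueError: all the input array dimensions except for the concatenation axis must match exactly, but along dimension 0, the array at index 0 has size 384 and the array at index 1 has size 360
```

View pics/w2.png

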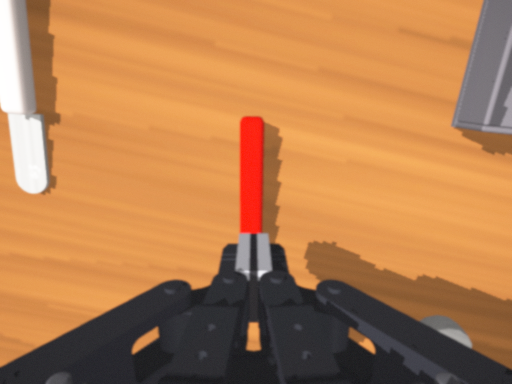

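```bash
python3 - <<'E'
from h import *
import json
c1=json.load(open('pics/w1.json'));c2=env.get_calibration('wrist')
i1,i2=cv2.imread('pics/w1.png'),cv2.imread('pics/w2.png')
def end(im):
    b=max(blobs(im,'red',80),key=lambda b:b[1]*(b[0][1]<230));P=b[3];y=P[:,1].min();return np.array([P[P[:,1]<y+8][:,0].mean(),y])
def wht(im,lim):
    return [(b[0].round(),b[1],b[2][1]) for b in blobs(im,'white',300)]
T,S=env.get_calibration('top'),env.get_calibration('side')
print(end(i1),end(i2),tri((c1,end(i1)),(c2,end(i2))))
for z in (0,.006,.012): print(z,plane(c1,end(i1),z),plane(c2,end(i2),z))
# handle width from w2 at rows: px width -> distance
m=mask(i2,'red');m1=mask(i1,'red')
w2=[(m[r]>0).sum() for r in range(130,225,10)];w1=[(m1[r]>0).sum() for r in range(115,170,6)];print(w2,w1)
for z in (-.006,0,.006,.012):
    print(z,[ (np.linalg.norm(plane(c,(253-w/2,r),z)-plane(c,(253+w/2,r),z))*1000).round(1) for c,w,r in ((c2,w2[3],160),(c1,w1[4],139))])
E
```

```text
[256.46378 108.     ] [251.52469 117.     ] (array([ 4.82983263e-01, -1.30129894e-01, -4.25659391e-05]), np.float64(0.00019395177177565382))
0 [ 0.48293449 -0.13031647  0.        ] [ 0.48303667 -0.12994211  0.        ]
0.006 [ 0.48316388 -0.13020552  0.006     ] [ 0.48343899 -0.12987751  0.006     ]
0.012 [ 0.48339327 -0.13009457  0.012     ] [ 0.4838413  -0.12981291  0.012     ]
[np.int64(22), np.int64(22), np.int64(22), np.int64(22), np.int64(22), np.int64(22), np.int64(22), np.int64(21), np.int64(21), np.int64(21)] [np.int64(10), np.int64(10), np.int64(10), np.int64(11), np.int64(11), np.int64(11), np.int64(10), np.int64(10), np.int64(10), np.int64(10)]
-0.006 [np.float64(12.9), np.float64(12.7)]
0 [np.float64(12.5), np.float64(12.5)]
0.006 [np.float64(12.1), np.float64(12.3)]
0.012 [np.float64(11.6), np.float64(12.1)]
```

The jaws closed above the handle. My triangulations put the handle top at z≈0 to 4 mm rather than 12, so the things stand about 8–10 mm lower than stated. I'll open, lower in small steps and watch the force.

Call:
{"name": "arm_command", "arguments": {
  "steps": [
    {"delta_pos": [0, 0, 0], "dr": [0, 0, 0]},
    {"delta_pos": [0, 0, 0], "dr": [0, 0, 0]},
    {"delta_pos": [0, 0, 0], "dr": [0, 0, 0]},
    {"delta_pos": [1, 2, -4], "dr": [0, 0, 0]},
    {"delta_pos": [0, 0, -3], "dr": [0, 0, 0]},
    {"delta_pos": [0, 0, 0], "dr": [0, 0, 0]}
  ],
  "grip": 0.35
}}

```text
time_s: 3.75
position: [0.4259, -0.1429, 0.0201]
tool_rot: [[0.227, -0.974, -0.001], [-0.974, -0.227, 0.001], [-0.001, 0.001, -1.0]]
ft_force: [-0.2, 1.4, -0.2]
grip_width: 0.0298
```

Call:
{"name": "arm_command", "arguments": {
  "steps": [
    {"delta_pos": [0, 0, 0], "dr": [0, 0, 0]},
    {"delta_pos": [0, 0, 0], "dr": [0, 0, 0]},
    {"delta_pos": [0, 0, 0], "dr": [0, 0, 0]},
    {"delta_pos": [0, 0, 0], "dr": [0, 0, 0]},
    {"delta_pos": [0, 0, 0], "dr": [0, 0, 0]}
  ],
  "grip": 0
}}

```text
time_s: 4.25
position: [0.4262, -0.1432, 0.0207]
tool_rot: [[0.226, -0.974, 0.0], [-0.974, -0.226, -0.0], [0.0, -0.0, -1.0]]
ft_force: [0.6, 0.2, -0.9]
grip_width: 0.0001
```

Call:
{"name": "arm_command", "arguments": {
  "steps": [
    {"delta_pos": [0, 0, -1], "dr": [0, 0, 0]},
    {"delta_pos": [0, 0, -1], "dr": [0, 0, 0]},
    {"delta_pos": [0, 0, 0], "dr": [0, 0, 0]}
  ]
}}

```text
time_s: 4.55
position: [0.4261, -0.1431, 0.0185]
tool_rot: [[0.226, -0.974, -0.0], [-0.974, -0.226, 0.0], [-0.0, 0.0, -1.0]]
ft_force: [0.3, 0.2, 0.6]
grip_width: -0.0001
```

Call:
{"name": "arm_command", "arguments": {
  "steps": [
    {"delta_pos": [0, 0, -1], "dr": [0, 0, 0]},
    {"delta_pos": [0, 0, 0], "dr": [0, 0, 0]}
  ]
}}

```text
time_s: 4.75
position: [0.4261, -0.1431, 0.0175]
tool_rot: [[0.226, -0.974, -0.0], [-0.974, -0.226, 0.0], [-0.0, 0.0, -1.0]]
ft_force: [0.4, 0.2, -0.4]
grip_width: 0.0001
```

```bash
python3 - <<'E'
from h import *
c=env.get_calibration('wrist');im=env.get_image('wrist');s=env.get_image('side')
cv2.imwrite('pics/w3.png',np.hstack([im[100:340,120:400],cv2.resize(s[130:250,160:290],None,fx=4,fy=4,interpolation=cv2.INTER_CUBIC)[:240*2:1][:240]]) if 0 else cv2.resize(s[130:250,140:300],None,fx=5,fy=5,interpolation=cv2.INTER_CUBIC))
S=env.get_calibration('side')
p=env.observe()['position'];print('tip px side',proj(S,p-[0,0,.022]),'crop',(proj(S,p-[0,0,.022])-[140,130])*5)
cv2.imwrite('pics/w3w.png',im)
E
```

```text
tip px side [215.69809133 209.56327513] crop [378.49045667 397.81637564]
```

View pics/w3.png

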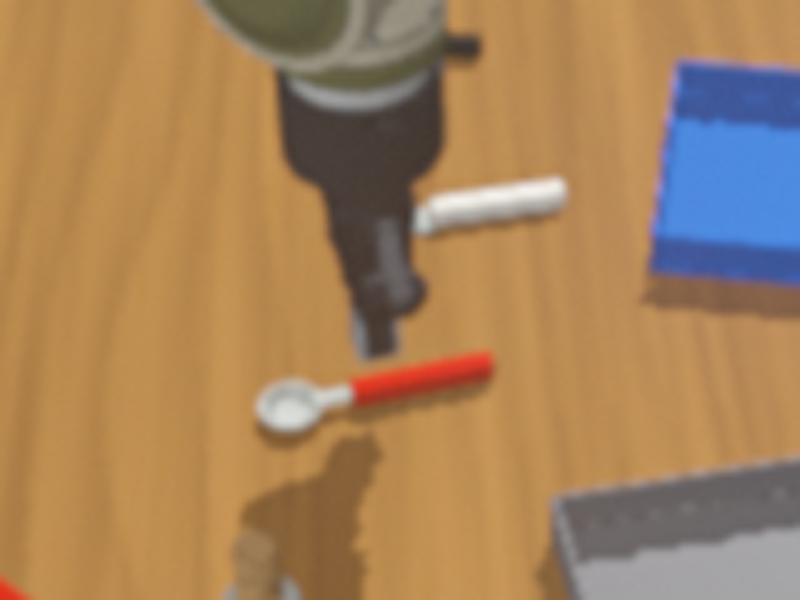

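```bash
python3 - <<'E'
from h import *
c=env.get_calibration('wrist');S=env.get_calibration('side');s=env.observe();p=s['position'];R=s['tool_rot']
print(p,s['grip_width'])
for k in (-.013,-.003,.003,.012,.022,.03): print(k,'wrist',proj(c,p+R[:,2]*k).round(1),'side crop',((proj(S,p+R[:,2]*k)-[140,130])*5).round())
V=np.array(c['view']);print('cam rel TCP in tool',R.T@(-V[:3,:3].T@V[:3,3]-p))
im=cv2.imread('pics/w3w.png');cv2.imwrite('pics/w3c.png',cv2.resize(im[200:330,170:340],None,fx=4,fy=4))
E
```

```text
[ 0.42615848 -0.14308199  0.01759436] -1.5421644516841417e-05
-0.013 wrist [254.5 250.5] side crop [375. 348.]
-0.003 wrist [254.5 241.5] side crop [376. 362.]
0.003 wrist [254.4 236.6] side crop [377. 371.]
0.012 wrist [254.4 229.7] side crop [378. 384.]
0.022 wrist [254.3 222.9] side crop [378. 398.]
0.03 wrist [254.2 217.8] side crop [379. 409.]
cam rel TCP in tool [-0.00076618 -0.07218305 -0.15541424]
```

View pics/w3c.png

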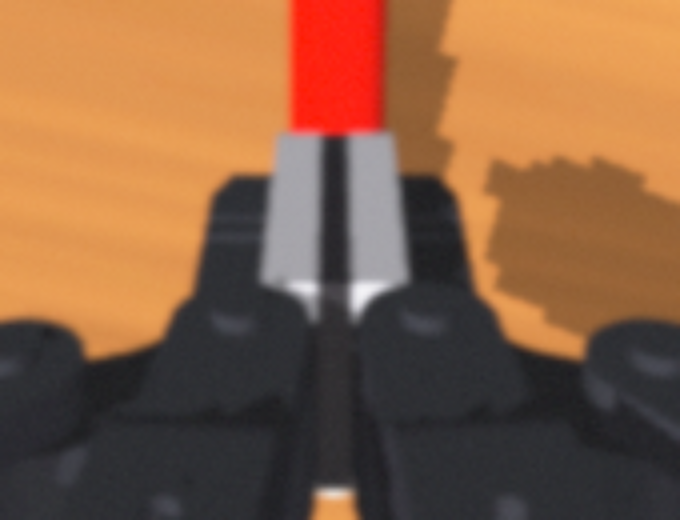

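Both cameras put the fingertips about 25 mm higher than the stated 22 mm nose would. By observation they sit near z≈22 mm now, about level with the reported TCP. I'll open and lower 17 mm, watching the force.

Call:
{"name": "arm_command", "arguments": {
  "steps": [
    {"delta_pos": [0, 0, 0], "dr": [0, 0, 0]},
    {"delta_pos": [0, 0, 0], "dr": [0, 0, 0]},
    {"delta_pos": [0, 0, 0], "dr": [0, 0, 0]},
    {"delta_pos": [0, 0, -5], "dr": [0, 0, 0]},
    {"delta_pos": [0, 0, -4], "dr": [0, 0, 0]},
    {"delta_pos": [0, 0, -4], "dr": [0, 0, 0]},
    {"delta_pos": [0, 0, 0], "dr": [0, 0, 0]}
  ],
  "grip": 0.35
}}

```text
time_s: 5.55
position: [0.4259, -0.143, 0.004]
tool_rot: [[0.226, -0.974, -0.001], [-0.974, -0.226, 0.001], [-0.001, 0.001, -1.0]]
ft_force: [0.1, -0.7, -0.1]
grip_width: 0.0297
```

Call:
{"name": "arm_command", "arguments": {
  "steps": [
    {"delta_pos": [0, 0, -2], "dr": [0, 0, 0]},
    {"delta_pos": [0, 0, -2], "dr": [0, 0, 0]},
    {"delta_pos": [0, 0, 0], "dr": [0, 0, 0]}
  ]
}}

```text
time_s: 5.85
position: [0.4261, -0.1431, 0.0004]
tool_rot: [[0.226, -0.974, -0.0], [-0.974, -0.226, 0.0], [-0.0, 0.0, -1.0]]
ft_force: [0.1, -0.6, -0.9]
grip_width: 0.0294
```

Call:
{"name": "arm_command", "arguments": {
  "steps": [
    {"delta_pos": [0, 0, 0], "dr": [0, 0, 0]},
    {"delta_pos": [0, 0, 0], "dr": [0, 0, 0]},
    {"delta_pos": [0, 0, 0], "dr": [0, 0, 0]},
    {"delta_pos": [0, 0, 0], "dr": [0, 0, 0]},
    {"delta_pos": [0, 0, 0], "dr": [0, 0, 0]}
  ],
  "grip": 0
}}

```text
time_s: 6.35
position: [0.4262, -0.1431, 0.0007]
tool_rot: [[0.226, -0.974, 0.0], [-0.974, -0.226, -0.0], [0.0, -0.0, -1.0]]
ft_force: [0.5, -0.2, -0.8]
grip_width: 0.0001
```

```bash
python3 - <<'E'
from h import *
im=env.get_image('wrist');s=env.get_image('side')
a=cv2.resize(im[140:340,150:350],(400,400));b=cv2.resize(s[165:245,180:260],(400,400),interpolation=cv2.INTER_CUBIC)
cv2.imwrite('pics/w4.png',np.hstack([a,b]))
E
```

```text
(no output)
```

View pics/w4.png

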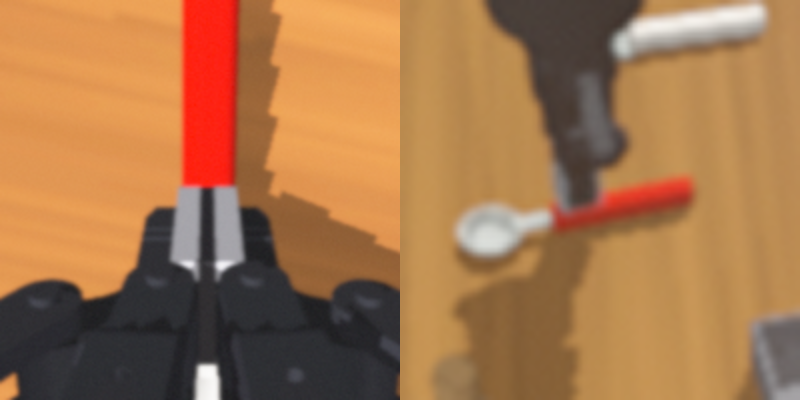

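By the shadow, the tips are still about 13 mm above the table: the tip-to-shadow gap shrank from 83 to 37 px over 17 mm. I'll lower 10 mm more.

Call:
{"name": "arm_command", "arguments": {
  "steps": [
    {"delta_pos": [0, 0, 0], "dr": [0, 0, 0]},
    {"delta_pos": [0, 0, 0], "dr": [0, 0, 0]},
    {"delta_pos": [0, 0, 0], "dr": [0, 0, 0]},
    {"delta_pos": [0, 0, -4], "dr": [0, 0, 0]},
    {"delta_pos": [0, 0, -3], "dr": [0, 0, 0]},
    {"delta_pos": [0, 0, 0], "dr": [0, 0, 0]}
  ],
  "grip": 0.35
}}

```text
time_s: 7.05
position: [0.4259, -0.143, -0.0069]
tool_rot: [[0.226, -0.974, -0.001], [-0.974, -0.226, 0.001], [-0.001, 0.001, -1.0]]
ft_force: [0.3, 0.7, -0.0]
grip_width: 0.0301
```

Call:
{"name": "arm_command", "arguments": {
  "steps": [
    {"delta_pos": [0, 0, -1.5], "dr": [0, 0, 0]},
    {"delta_pos": [0, 0, -1.5], "dr": [0, 0, 0]},
    {"delta_pos": [0, 0, 0], "dr": [0, 0, 0]}
  ]
}}

```text
time_s: 7.35
position: [0.4261, -0.1431, -0.0095]
tool_rot: [[0.226, -0.974, -0.0], [-0.974, -0.226, 0.0], [-0.0, 0.0, -1.0]]
ft_force: [0.1, 0.1, 0.2]
grip_width: 0.0297
```

Call:
{"name": "arm_command", "arguments": {
  "steps": [
    {"delta_pos": [0, 0, 0], "dr": [0, 0, 0]},
    {"delta_pos": [0, 0, 0], "dr": [0, 0, 0]},
    {"delta_pos": [0, 0, 0], "dr": [0, 0, 0]},
    {"delta_pos": [0, 0, 0], "dr": [0, 0, 0]},
    {"delta_pos": [0, 0, 0], "dr": [0, 0, 0]}
  ],
  "grip": 0
}}

```text
time_s: 7.85
position: [0.4262, -0.1431, -0.0092]
tool_rot: [[0.226, -0.974, 0.0], [-0.974, -0.226, -0.0], [0.0, -0.0, -1.0]]
ft_force: [-0.8, 1.0, 4.8]
grip_width: 0.0115
```

Call:
{"name": "arm_command", "arguments": {
  "steps": [
    {"delta_pos": [0, 0, 0], "dr": [0, 0, 0]},
    {"delta_pos": [0, 0, 0], "dr": [0, 0, 0]},
    {"delta_pos": [0, 0, 0], "dr": [0, 0, 0]},
    {"delta_pos": [0, 0, -2], "dr": [0, 0, 0]},
    {"delta_pos": [0, 0, -2], "dr": [0, 0, 0]},
    {"delta_pos": [0, 0, 0], "dr": [0, 0, 0]}
  ],
  "grip": 0.35
}}

```text
time_s: 8.45
position: [0.426, -0.143, -0.0137]
tool_rot: [[0.226, -0.974, -0.001], [-0.974, -0.226, 0.0], [-0.0, 0.0, -1.0]]
ft_force: [0.1, 0.0, 0.1]
grip_width: 0.0297
```

Call:
{"name": "arm_command", "arguments": {
  "steps": [
    {"delta_pos": [0, 0, 0], "dr": [0, 0, 0]},
    {"delta_pos": [0, 0, 0], "dr": [0, 0, 0]},
    {"delta_pos": [0, 0, 0], "dr": [0, 0, 0]},
    {"delta_pos": [0, 0, 0], "dr": [0, 0, 0]},
    {"delta_pos": [0, 0, 0], "dr": [0, 0, 0]}
  ],
  "grip": 0
}}

```text
time_s: 8.95
position: [0.4263, -0.1432, -0.0132]
tool_rot: [[0.226, -0.974, 0.0], [-0.974, -0.226, -0.0], [0.0, -0.0, -1.0]]
ft_force: [-0.4, 0.1, 4.8]
grip_width: 0.0118
```

The red spoon is gripped at 11.8 mm and the width is repeatable. I'll lift and carry it to the near half of the blue tray, target (623.6, 7.8) with a turn of +65°.

Call:
{"name": "arm_command", "arguments": {
  "steps": [
    {"delta_pos": [0, 0, 5], "dr": [0, 0, 0]},
    {"delta_pos": [0, 0, 15], "dr": [0, 0, 0]},
    {"delta_pos": [0, 0, 30], "dr": [0, 0, 0]},
    {"delta_pos": [0, 0, 40], "dr": [0, 0, 0]},
    {"delta_pos": [0, 0, 30], "dr": [0, 0, 0]},
    {"delta_pos": [19.7, 15, 0], "dr": [0, 0, 6.5]},
    {"delta_pos": [19.7, 15, 0], "dr": [0, 0, 6.5]},
    {"delta_pos": [19.7, 15, 0], "dr": [0, 0, 6.5]},
    {"delta_pos": [19.7, 15, 0], "dr": [0, 0, 6.5]},
    {"delta_pos": [19.7, 15, 0], "dr": [0, 0, 6.5]},
    {"delta_pos": [19.7, 15, 0], "dr": [0, 0, 6.5]},
    {"delta_pos": [19.7, 15, 0], "dr": [0, 0, 6.5]},
    {"delta_pos": [19.7, 15, 0], "dr": [0, 0, 6.5]},
    {"delta_pos": [19.7, 15, 0], "dr": [0, 0, 6.5]},
    {"delta_pos": [19.7, 16, 0], "dr": [0, 0, 6.5]},
    {"delta_pos": [0, 0, 0], "dr": [0, 0, 0]}
  ]
}}

```text
time_s: 10.55
position: [0.6243, 0.0096, 0.1062]
tool_rot: [[0.979, -0.202, -0.0], [-0.202, -0.979, 0.0], [-0.0, -0.0, -1.0]]
ft_force: [-1.1, -0.9, -1.2]
grip_width: 0.0117
```

```bash
python3 - <<'E'
from h import *
s=env.observe();c=env.get_calibration('wrist');im=env.get_image('wrist')
sd=env.get_image('side');print(s['position'],s['grip_width'],s['ft_force'])
a=im[:,60:460].copy();b=cv2.resize(sd[70:262,230:430],(400,384),interpolation=cv2.INTER_CUBIC)
cv2.imwrite('pics/w5.png',np.hstack([a,b]))
E
```

```text
[0.6242837  0.00962137 0.10615455] 0.011730896708738052 [-1.06473436 -0.88114245 -1.20193029]
```

View pics/w5.png

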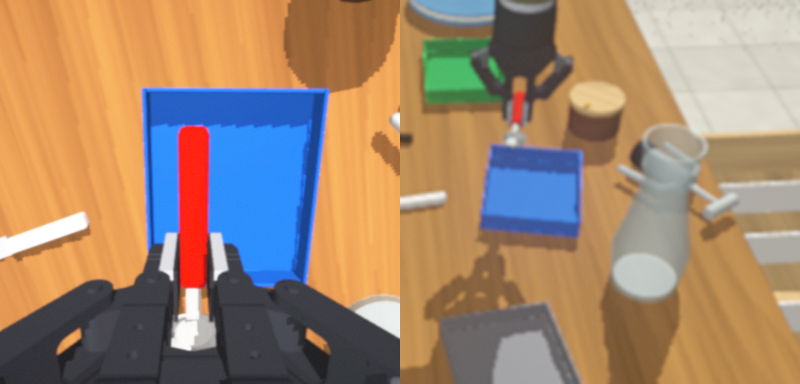

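The spoon is held and lined up in the left (near) half of the tray. I'll lower it to the tray floor, which is about 3 mm above the pick level.

Call:
{"name": "arm_command", "arguments": {
  "steps": [
    {"delta_pos": [0, -1, -30], "dr": [0, 0, 0]},
    {"delta_pos": [0, -1, -30], "dr": [0, 0, 0]},
    {"delta_pos": [0, 0, -30], "dr": [0, 0, 0]},
    {"delta_pos": [0, 0, -15], "dr": [0, 0, 0]},
    {"delta_pos": [0, 0, -5], "dr": [0, 0, 0]},
    {"delta_pos": [0, 0, -3], "dr": [0, 0, 0]},
    {"delta_pos": [0, 0, -1.5], "dr": [0, 0, 0]},
    {"delta_pos": [0, 0, 0], "dr": [0, 0, 0]}
  ]
}}

```text
time_s: 11.45
position: [0.6235, 0.0057, -0.0071]
tool_rot: [[0.978, -0.207, 0.001], [-0.207, -0.978, -0.0], [0.001, -0.0, -1.0]]
ft_force: [0.1, 0.2, -0.2]
grip_width: 0.0119
```

```bash
python3 - <<'E'
from h import *
T=env.get_calibration('top');im=cv2.imread('pics/top0.png')
print('carafe base',plane(T,(425*.64,178*.64),0)*1000,'salt',plane(T,(268*.64,171*.64),.06)*1000)
E
```

```text
carafe base [ 765.12585051 -169.81070498    0.        ] salt [766.14510643 154.21904721  60.        ]
```

Call:
{"name": "arm_command", "arguments": {
  "steps": [
    {"delta_pos": [0, 0, -1], "dr": [0, 0, 0]},
    {"delta_pos": [0, 0, -1], "dr": [0, 0, 0]},
    {"delta_pos": [0, 0, 0], "dr": [0, 0, 0]}
  ]
}}

```text
time_s: 11.75
position: [0.6232, 0.0059, -0.0098]
tool_rot: [[0.978, -0.206, 0.0], [-0.206, -0.978, -0.0], [0.0, -0.0, -1.0]]
ft_force: [1.4, -0.1, -0.5]
grip_width: 0.0118
```

Call:
{"name": "arm_command", "arguments": {
  "steps": [
    {"delta_pos": [0, 0, 0], "dr": [0, 0, 0]},
    {"delta_pos": [0, 0, 0], "dr": [0, 0, 0]},
    {"delta_pos": [0, 0, 0], "dr": [0, 0, 0]},
    {"delta_pos": [0, 0, 10], "dr": [0, 0, 0]},
    {"delta_pos": [0, 0, 30], "dr": [0, 0, 0]},
    {"delta_pos": [0, 0, 40], "dr": [0, 0, 0]},
    {"delta_pos": [0, 0, 40], "dr": [0, 0, 0]},
    {"delta_pos": [0, 0, 30], "dr": [0, 0, 0]}
  ],
  "grip": 0.3
}}

```text
time_s: 12.55
position: [0.6235, 0.0058, 0.1437]
tool_rot: [[0.978, -0.206, 0.003], [-0.206, -0.978, -0.001], [0.003, -0.0, -1.0]]
ft_force: [1.1, 0.2, -0.4]
grip_width: 0.0255
```

Call:
{"name": "arm_command", "arguments": {
  "steps": [
    {"delta_pos": [-21.8, 22.5, 0], "dr": [0, 0, 5.4]},
    {"delta_pos": [-21.8, 22.5, 0], "dr": [0, 0, 5.4]},
    {"delta_pos": [-21.8, 22.5, 0], "dr": [0, 0, 5.4]},
    {"delta_pos": [-21.8, 22.5, 0], "dr": [0, 0, 5.4]},
    {"delta_pos": [-21.8, 22.5, 0], "dr": [0, 0, 5.4]},
    {"delta_pos": [-21.8, 22.5, 0], "dr": [0, 0, 5.4]},
    {"delta_pos": [-21.8, 22.5, 0], "dr": [0, 0, 5.4]},
    {"delta_pos": [-21.8, 22.5, 0], "dr": [0, 0, 5.4]},
    {"delta_pos": [-21.8, 22.5, 0], "dr": [0, 0, 5.4]},
    {"delta_pos": [-21.8, 22.5, 0], "dr": [0, 0, 5.4]},
    {"delta_pos": [-21.8, 22.5, 0], "dr": [0, 0, 5.4]},
    {"delta_pos": [-22, 22.5, 0], "dr": [0, 0, 5.6]},
    {"delta_pos": [0, 0, 0], "dr": [0, 0, 0]}
  ],
  "grip": 0.45
}}

```text
time_s: 13.85
position: [0.3591, 0.2775, 0.1409]
tool_rot: [[0.596, 0.803, 0.0], [0.803, -0.596, 0.001], [0.001, -0.0, -1.0]]
ft_force: [0.2, -1.9, -0.5]
grip_width: 0.0386
```

```bash
python3 - <<'E'
from h import *
s=env.observe();c=env.get_calibration('wrist');im=env.get_image('wrist');cv2.imwrite('pics/w6.png',im)
print(s['position'],s['q'])
for b in blobs(im,'yellow',200): 
    print(b[:3]);
    for z in (-.005,.005): print(z,plane(c,b[0],z))
    P=b[3];d=np.linalg.svd(P-P.mean(0),full_matrices=0)[2][0];t=(P-P.mean(0))@d
    e=[plane(c,P.mean(0)+d*k,.005) for k in (t.min(),t.max())];v=e[1]-e[0];print('ang',np.degrees(np.arctan2(v[1],v[0])),np.linalg.norm(v),e)
t=env.get_image('top');cv2.imwrite('pics/top2.png',t);cv2.imwrite('pics/top2b.png',cv2.resize(t[90:260,100:360],None,fx=3,fy=3,interpolation=cv2.INTER_CUBIC))
E
```

```text
[0.35905909 0.27754874 0.14091895] [ 2.26791795e+01  1.68490212e+01  9.61801555e+01  3.34054420e-02
  6.69534640e+01 -3.07465173e+01]
(array([250.34264432, 202.6433892 ]), 1074, ((250.3125762939453, 202.49607849121094), (14.392709732055664, 75.21284484863281), 1.1934893131256104))
-0.005 [ 0.38078989  0.25888218 -0.005     ]
0.005 [0.37814014 0.26095209 0.005     ]
ang -37.72774146267697 0.07430966728779602 [array([0.34964455, 0.28299803, 0.005     ]), array([0.4084181 , 0.23752719, 0.005     ])]
```

View pics/top2b.png

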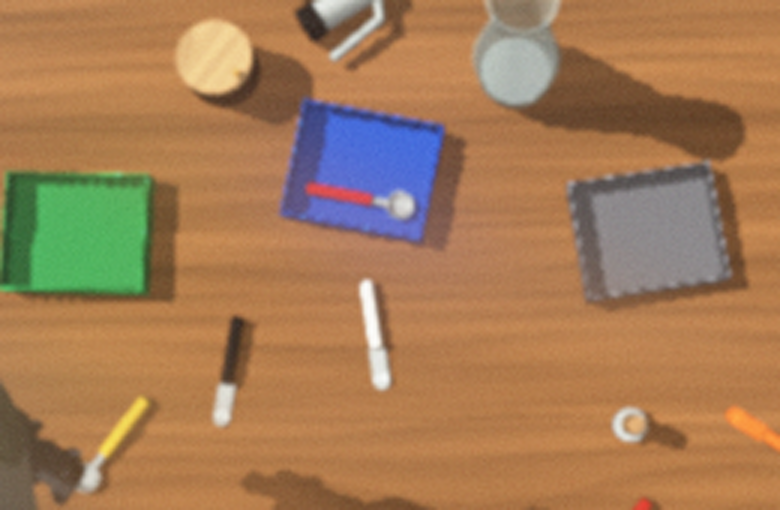

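The red spoon lies flat in the blue tray. Yellow mid measures (361,274) at angle 142.3°, so I'll shift (+2,-3.5), turn -1° and lower 154 mm.

Call:
{"name": "arm_command", "arguments": {
  "steps": [
    {"delta_pos": [2, -3.5, -30], "dr": [0, 0, -1]},
    {"delta_pos": [0, 0, -35], "dr": [0, 0, 0]},
    {"delta_pos": [0, 0, -35], "dr": [0, 0, 0]},
    {"delta_pos": [0, 0, -30], "dr": [0, 0, 0]},
    {"delta_pos": [0, 0, -14], "dr": [0, 0, 0]},
    {"delta_pos": [0, 0, -6], "dr": [0, 0, 0]},
    {"delta_pos": [0, 0, -3], "dr": [0, 0, 0]},
    {"delta_pos": [0, 0, 0], "dr": [0, 0, 0]}
  ]
}}

```text
time_s: 14.75
position: [0.364, 0.2723, -0.0125]
tool_rot: [[0.615, 0.788, 0.001], [0.788, -0.615, 0.0], [0.001, 0.001, -1.0]]
ft_force: [-0.1, 0.2, 0.1]
grip_width: 0.0381
```

Call:
{"name": "arm_command", "arguments": {
  "steps": [
    {"delta_pos": [0, 0, 0], "dr": [0, 0, 0]},
    {"delta_pos": [0, 0, 0], "dr": [0, 0, 0]},
    {"delta_pos": [0, 0, 0], "dr": [0, 0, 0]},
    {"delta_pos": [0, 0, 0], "dr": [0, 0, 0]},
    {"delta_pos": [0, 0, 0], "dr": [0, 0, 0]},
    {"delta_pos": [0, 0, 0], "dr": [0, 0, 0]}
  ],
  "grip": 0
}}

```text
time_s: 15.35
position: [0.3638, 0.2726, -0.0121]
tool_rot: [[0.614, 0.789, 0.002], [0.789, -0.614, 0.001], [0.001, 0.001, -1.0]]
ft_force: [-0.7, -1.0, 5.9]
grip_width: 0.0114
```

Call:
{"name": "arm_command", "arguments": {
  "steps": [
    {"delta_pos": [0, 0, 5], "dr": [0, 0, 0]},
    {"delta_pos": [0, 0, 15], "dr": [0, 0, 0]},
    {"delta_pos": [0, 0, 30], "dr": [0, 0, 0]},
    {"delta_pos": [0, 0, 40], "dr": [0, 0, 0]},
    {"delta_pos": [0, 0, 30], "dr": [0, 0, 0]},
    {"delta_pos": [22.4, -20, 0], "dr": [0, 0, -4.6]},
    {"delta_pos": [22.4, -20, 0], "dr": [0, 0, -4.6]},
    {"delta_pos": [22.4, -20, 0], "dr": [0, 0, -4.6]},
    {"delta_pos": [22.4, -20, 0], "dr": [0, 0, -4.6]},
    {"delta_pos": [22.4, -20, 0], "dr": [0, 0, -4.6]},
    {"delta_pos": [22.4, -20, 0], "dr": [0, 0, -4.6]},
    {"delta_pos": [22.4, -20, 0], "dr": [0, 0, -4.6]},
    {"delta_pos": [22.4, -20, 0], "dr": [0, 0, -4.6]},
    {"delta_pos": [22.4, -20, 0], "dr": [0, 0, -4.6]},
    {"delta_pos": [22.4, -20, 0], "dr": [0, 0, -4.6]},
    {"delta_pos": [22.4, -20, 0], "dr": [0, 0, -4.6]},
    {"delta_pos": [22.4, -20, 0], "dr": [0, 0, -4.6]},
    {"delta_pos": [22.4, -20, 0], "dr": [0, 0, -4.6]},
    {"delta_pos": [22.4, -20, 0], "dr": [0, 0, -4.6]},
    {"delta_pos": [0, 0, 0], "dr": [0, 0, 0]}
  ]
}}

```text
time_s: 17.35
position: [0.6786, -0.0102, 0.1068]
tool_rot: [[0.976, -0.218, 0.001], [-0.218, -0.976, -0.001], [0.001, 0.0, -1.0]]
ft_force: [-0.5, -0.1, -0.6]
grip_width: 0.0115
```

Call:
{"name": "arm_command", "arguments": {
  "steps": [
    {"delta_pos": [-1, 3, -30], "dr": [0, 0, 0]},
    {"delta_pos": [0, 0, -30], "dr": [0, 0, 0]},
    {"delta_pos": [0, 0, -28], "dr": [0, 0, 0]},
    {"delta_pos": [0, 0, -14], "dr": [0, 0, 0]},
    {"delta_pos": [0, 0, -6], "dr": [0, 0, 0]},
    {"delta_pos": [0, 0, -3], "dr": [0, 0, 0]},
    {"delta_pos": [0, 0, -2], "dr": [0, 0, 0]},
    {"delta_pos": [0, 0, -2], "dr": [0, 0, 0]},
    {"delta_pos": [0, 0, 0], "dr": [0, 0, 0]}
  ]
}}

```text
time_s: 18.25
position: [0.6762, -0.0047, -0.0074]
tool_rot: [[0.977, -0.213, 0.001], [-0.213, -0.977, -0.0], [0.001, -0.0, -1.0]]
ft_force: [-0.6, 0.5, -0.7]
grip_width: 0.0116
```

Call:
{"name": "arm_command", "arguments": {
  "steps": [
    {"delta_pos": [0, 0, 0], "dr": [0, 0, 0]},
    {"delta_pos": [0, 0, 0], "dr": [0, 0, 0]},
    {"delta_pos": [0, 0, 0], "dr": [0, 0, 0]},
    {"delta_pos": [0, 0, 10], "dr": [0, 0, 0]},
    {"delta_pos": [0, 0, 30], "dr": [0, 0, 0]},
    {"delta_pos": [0, 0, 40], "dr": [0, 0, 0]},
    {"delta_pos": [0, 0, 40], "dr": [0, 0, 0]},
    {"delta_pos": [0, 0, 30], "dr": [0, 0, 0]}
  ],
  "grip": 0.3
}}

```text
time_s: 19.05
position: [0.6764, -0.0046, 0.146]
tool_rot: [[0.977, -0.213, 0.003], [-0.213, -0.977, -0.001], [0.004, -0.0, -1.0]]
ft_force: [0.7, -0.3, 1.3]
grip_width: 0.0255
```

Call:
{"name": "arm_command", "arguments": {
  "steps": [
    {"delta_pos": [-20, 12.8, 0], "dr": [0, 0, 7.7]},
    {"delta_pos": [-20, 12.8, 0], "dr": [0, 0, 7.7]},
    {"delta_pos": [-20, 12.8, 0], "dr": [0, 0, 7.7]},
    {"delta_pos": [-20, 12.8, 0], "dr": [0, 0, 7.7]},
    {"delta_pos": [-20, 12.8, 0], "dr": [0, 0, 7.7]},
    {"delta_pos": [-20, 12.8, 0], "dr": [0, 0, 7.7]},
    {"delta_pos": [-20, 12.8, 0], "dr": [0, 0, 7.7]},
    {"delta_pos": [-20, 12.8, 0], "dr": [0, 0, 7.7]},
    {"delta_pos": [-20, 12.8, 0], "dr": [0, 0, 7.7]},
    {"delta_pos": [-20, 12.8, 0], "dr": [0, 0, 7.7]},
    {"delta_pos": [-20, 12.8, 0], "dr": [0, 0, 7.7]},
    {"delta_pos": [-20, 12.8, 0], "dr": [0, 0, 7.7]},
    {"delta_pos": [0, 0, 0], "dr": [0, 0, 0]}
  ],
  "grip": 0.45
}}

```text
time_s: 20.35
position: [0.434, 0.1501, 0.143]
tool_rot: [[0.168, 0.986, 0.0], [0.986, -0.168, 0.0], [0.0, 0.0, -1.0]]
ft_force: [0.4, 0.1, 0.5]
grip_width: 0.0382
```

```bash
python3 - <<'E'
from h import *
s=env.observe();c=env.get_calibration('wrist');im=env.get_image('wrist');cv2.imwrite('pics/w7.png',im)
print(s['position'],s['q'],'exp handle',proj(c,[.460,.145,.005]),'exp mid',proj(c,[.437,.1485,.005]))
g=cv2.cvtColor(im,cv2.COLOR_BGR2GRAY)
m=(g<60).astype(np.uint8);n,l,st,ce=cv2.connectedComponentsWithStats(m)
for i in range(1,n):
    if 300<st[i,4]<3000:
        ys,xs=np.nonzero(l==i);P=np.c_[xs,ys].astype(float);d=np.linalg.svd(P-P.mean(0),full_matrices=0)[2][0];t=(P-P.mean(0))@d
        e=[plane(c,P.mean(0)+d*k,.005) for k in (t.min(),t.max())];v=e[1]-e[0];print(ce[i],st[i,4],plane(c,ce[i],.005),'ang',np.degrees(np.arctan2(v[1],v[0])),np.linalg.norm(v))
t=env.get_image('top');cv2.imwrite('pics/top3.png',t)
cv2.imwrite('pics/m7.png',np.hstack([im[:,60:460],cv2.resize(t[90:186,165:265],(400,384),interpolation=cv2.INTER_CUBIC)]))
E
```

```text
[0.43400364 0.15007213 0.14299706] [ 4.24067517e+00  1.72044317e+01  9.52082188e+01  1.56221671e-02
  6.75834911e+01 -7.61117781e+01] exp handle [251.53329645 202.92100608] exp mid [251.09405845 179.02575718]
[251.72380952 199.05119048] 840 [0.45624835 0.14581962 0.005     ] ang -9.042705453082396 0.07232265327759585
```

View pics/m7.png

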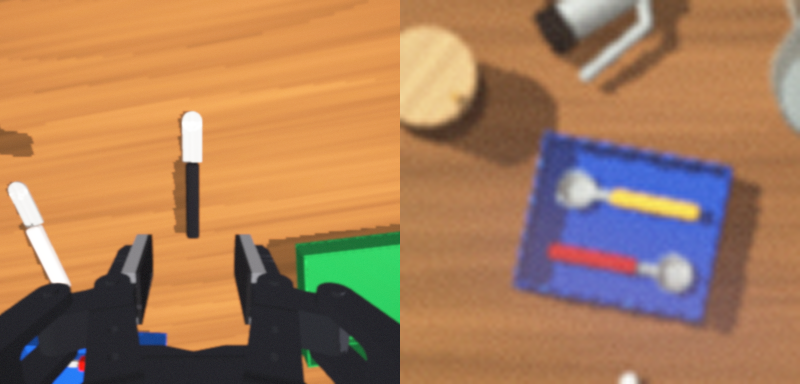

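Both spoons lie flat and apart in the blue tray. The black spreader is centred between the jaws, handle at (192,200) in the left panel. I'll lower and grasp.

Call:
{"name": "arm_command", "arguments": {
  "steps": [
    {"delta_pos": [1.5, -1, -30], "dr": [0, 0, 0]},
    {"delta_pos": [0, 0, -35], "dr": [0, 0, 0]},
    {"delta_pos": [0, 0, -35], "dr": [0, 0, 0]},
    {"delta_pos": [0, 0, -30], "dr": [0, 0, 0]},
    {"delta_pos": [0, 0, -14], "dr": [0, 0, 0]},
    {"delta_pos": [0, 0, -7], "dr": [0, 0, 0]},
    {"delta_pos": [0, 0, -4], "dr": [0, 0, 0]},
    {"delta_pos": [0, 0, 0], "dr": [0, 0, 0]}
  ]
}}

```text
time_s: 21.25
position: [0.438, 0.1478, -0.0127]
tool_rot: [[0.173, 0.985, 0.001], [0.985, -0.173, 0.0], [0.0, 0.001, -1.0]]
ft_force: [0.8, 0.4, 0.7]
grip_width: 0.0386
```

Call:
{"name": "arm_command", "arguments": {
  "steps": [
    {"delta_pos": [0, 0, 0], "dr": [0, 0, 0]},
    {"delta_pos": [0, 0, 0], "dr": [0, 0, 0]},
    {"delta_pos": [0, 0, 0], "dr": [0, 0, 0]},
    {"delta_pos": [0, 0, 0], "dr": [0, 0, 0]},
    {"delta_pos": [0, 0, 0], "dr": [0, 0, 0]},
    {"delta_pos": [0, 0, 0], "dr": [0, 0, 0]}
  ],
  "grip": 0
}}

```text
time_s: 21.85
position: [0.438, 0.148, -0.0121]
tool_rot: [[0.172, 0.985, 0.002], [0.985, -0.172, 0.0], [0.0, 0.002, -1.0]]
ft_force: [-1.3, -1.3, 5.6]
grip_width: 0.0117
```

Call:
{"name": "arm_command", "arguments": {
  "steps": [
    {"delta_pos": [0, 0, 5], "dr": [0, 0, 0]},
    {"delta_pos": [0, 0, 15], "dr": [0, 0, 0]},
    {"delta_pos": [0, 0, 30], "dr": [0, 0, 0]},
    {"delta_pos": [0, 0, 40], "dr": [0, 0, 0]},
    {"delta_pos": [0, 0, 30], "dr": [0, 0, 0]},
    {"delta_pos": [14.8, 13.4, 0], "dr": [0, 0, -6.8]},
    {"delta_pos": [14.8, 13.4, 0], "dr": [0, 0, -6.8]},
    {"delta_pos": [14.8, 13.4, 0], "dr": [0, 0, -6.8]},
    {"delta_pos": [14.8, 13.4, 0], "dr": [0, 0, -6.8]},
    {"delta_pos": [14.8, 13.4, 0], "dr": [0, 0, -6.8]},
    {"delta_pos": [14.8, 13.4, 0], "dr": [0, 0, -6.8]},
    {"delta_pos": [14.8, 13.4, 0], "dr": [0, 0, -6.8]},
    {"delta_pos": [14.8, 13.4, 0], "dr": [0, 0, -6.8]},
    {"delta_pos": [14.8, 13.4, 0], "dr": [0, 0, -6.8]},
    {"delta_pos": [14.8, 13.4, 0], "dr": [0, 0, -6.8]},
    {"delta_pos": [14.8, 13.4, 0], "dr": [0, 0, -6.8]},
    {"delta_pos": [14.8, 13.4, 0], "dr": [0, 0, -6.5]},
    {"delta_pos": [0, 0, 0], "dr": [0, 0, 0]}
  ]
}}

```text
time_s: 23.65
position: [0.6158, 0.3099, 0.1068]
tool_rot: [[1.0, -0.022, 0.0], [-0.022, -1.0, 0.0], [0.0, -0.0, -1.0]]
ft_force: [-0.7, -0.3, -1.1]
grip_width: 0.012
```

```bash
python3 - <<'E'
from h import *
s=env.observe();im=env.get_image('wrist');c=env.get_calibration('wrist')
print(s['position'],s['grip_width'],proj(c,[.587,.312,.003]))
cv2.imwrite('pics/w8.png',im)
E
```

```text
[0.61576463 0.30985293 0.10682757] 0.011970765787829001 [219.23009619 183.15316238]
```

View pics/w8.png

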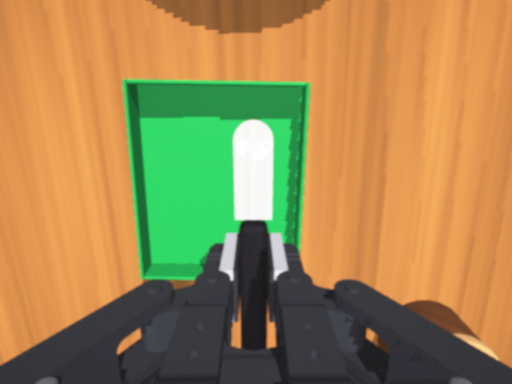

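The black spreader is held over the right half of the green tray and lined up with it. I'll lower and release.

Call:
{"name": "arm_command", "arguments": {
  "steps": [
    {"delta_pos": [0, 0, -30], "dr": [0, 0, 0]},
    {"delta_pos": [0, 0, -30], "dr": [0, 0, 0]},
    {"delta_pos": [0, 0, -28], "dr": [0, 0, 0]},
    {"delta_pos": [0, 0, -14], "dr": [0, 0, 0]},
    {"delta_pos": [0, 0, -6], "dr": [0, 0, 0]},
    {"delta_pos": [0, 0, -3], "dr": [0, 0, 0]},
    {"delta_pos": [0, 0, -2.5], "dr": [0, 0, 0]},
    {"delta_pos": [0, 0, -2], "dr": [0, 0, 0]},
    {"delta_pos": [0, 0, 0], "dr": [0, 0, 0]}
  ]
}}

```text
time_s: 24.6
position: [0.6152, 0.3089, -0.0079]
tool_rot: [[1.0, -0.021, 0.001], [-0.021, -1.0, 0.0], [0.001, -0.0, -1.0]]
ft_force: [-0.4, -0.1, 0.3]
grip_width: 0.0121
```

Call:
{"name": "arm_command", "arguments": {
  "steps": [
    {"delta_pos": [0, 0, 0], "dr": [0, 0, 0]},
    {"delta_pos": [0, 0, 0], "dr": [0, 0, 0]},
    {"delta_pos": [0, 0, 0], "dr": [0, 0, 0]},
    {"delta_pos": [0, 0, 10], "dr": [0, 0, 0]},
    {"delta_pos": [0, 0, 30], "dr": [0, 0, 0]},
    {"delta_pos": [0, 0, 40], "dr": [0, 0, 0]},
    {"delta_pos": [0, 0, 40], "dr": [0, 0, 0]},
    {"delta_pos": [0, 0, 30], "dr": [0, 0, 0]}
  ],
  "grip": 0.3
}}

```text
time_s: 25.4
position: [0.6154, 0.309, 0.1455]
tool_rot: [[1.0, -0.021, 0.003], [-0.021, -1.0, 0.001], [0.003, -0.001, -1.0]]
ft_force: [0.4, 0.1, -0.6]
grip_width: 0.0254
```

Call:
{"name": "arm_command", "arguments": {
  "steps": [
    {"delta_pos": [-11, -24.3, 0], "dr": [0, 0, -6.2]},
    {"delta_pos": [-11, -24.3, 0], "dr": [0, 0, -6.2]},
    {"delta_pos": [-11, -24.3, 0], "dr": [0, 0, -6.2]},
    {"delta_pos": [-11, -24.3, 0], "dr": [0, 0, -6.2]},
    {"delta_pos": [-11, -24.3, 0], "dr": [0, 0, -6.2]},
    {"delta_pos": [-11, -24.3, 0], "dr": [0, 0, -6.2]},
    {"delta_pos": [-11, -24.3, 0], "dr": [0, 0, -6.2]},
    {"delta_pos": [-11, -24.3, 0], "dr": [0, 0, -6.2]},
    {"delta_pos": [-11, -24.3, 0], "dr": [0, 0, -6.2]},
    {"delta_pos": [-11, -24.3, 0], "dr": [0, 0, -6.2]},
    {"delta_pos": [-11, -24.3, 0], "dr": [0, 0, -6.2]},
    {"delta_pos": [-11, -24.3, 0], "dr": [0, 0, -6.2]},
    {"delta_pos": [-11, -24.3, 0], "dr": [0, 0, -6.2]},
    {"delta_pos": [0, 0, 0], "dr": [0, 0, 0]}
  ],
  "grip": 0.45
}}

```text
time_s: 26.8
position: [0.4714, -0.0091, 0.1425]
tool_rot: [[0.137, -0.991, 0.001], [-0.991, -0.137, -0.001], [0.001, -0.001, -1.0]]
ft_force: [0.6, -0.1, -0.3]
grip_width: 0.0385
```

```bash
python3 - <<'E'
from h import *
s=env.observe();c=env.get_calibration('wrist');im=env.get_image('wrist');cv2.imwrite('pics/w9.png',im)
print(s['position'],s['q'],'exp mid',proj(c,[.473,-.0075,.005]))
for b in blobs(im,'white',300):
    P=b[3];d=np.linalg.svd(P-P.mean(0),full_matrices=0)[2][0];t=(P-P.mean(0))@d
    e=[plane(c,P.mean(0)+d*k,.005) for k in (t.min(),t.max())];v=e[1]-e[0];print(b[0],b[1],plane(c,b[0],.005),'ang',np.degrees(np.arctan2(v[1],v[0])),np.linalg.norm(v),e)
t=env.get_image('top');cv2.imwrite('pics/top4.png',t)
E
```

```text
[ 0.47137118 -0.00906727  0.14249042] [-1.55179171e+01  1.83541589e+01  9.35009976e+01 -2.87445950e-02
  6.80936252e+01  6.66064797e+01] exp mid [252.32283675 173.35359871]
[314.40111111  12.14777778] 900 [ 0.61146273 -0.03851699  0.005     ] ang -86.94047525187915 0.040512138188181626 [array([ 0.61011501, -0.0133023 ,  0.005     ]), array([ 0.61227728, -0.05375669,  0.005     ])]
[252.55469954 172.58089368] 1947 [ 0.47374965 -0.00761017  0.005     ] ang -171.2331932237275 0.1175202685456183 [array([0.53056208, 0.00115116, 0.005     ]), array([ 0.41441482, -0.01676049,  0.005     ])]
```

Call:
{"name": "arm_command", "arguments": {
  "steps": [
    {"delta_pos": [0, 1.5, -30], "dr": [0, 0, 1]},
    {"delta_pos": [0, 0, -35], "dr": [0, 0, 0]},
    {"delta_pos": [0, 0, -35], "dr": [0, 0, 0]},
    {"delta_pos": [0, 0, -30], "dr": [0, 0, 0]},
    {"delta_pos": [0, 0, -14], "dr": [0, 0, 0]},
    {"delta_pos": [0, 0, -7], "dr": [0, 0, 0]},
    {"delta_pos": [0, 0, -4], "dr": [0, 0, 0]},
    {"delta_pos": [0, 0, 0], "dr": [0, 0, 0]}
  ]
}}

```text
time_s: 27.7
position: [0.4725, -0.0053, -0.0131]
tool_rot: [[0.161, -0.987, 0.001], [-0.987, -0.161, -0.0], [0.0, -0.001, -1.0]]
ft_force: [-0.8, 0.7, -0.4]
grip_width: 0.0383
```

Call:
{"name": "arm_command", "arguments": {
  "steps": [
    {"delta_pos": [0, 0, 0], "dr": [0, 0, 0]},
    {"delta_pos": [0, 0, 0], "dr": [0, 0, 0]},
    {"delta_pos": [0, 0, 0], "dr": [0, 0, 0]},
    {"delta_pos": [0, 0, 0], "dr": [0, 0, 0]},
    {"delta_pos": [0, 0, 0], "dr": [0, 0, 0]},
    {"delta_pos": [0, 0, 0], "dr": [0, 0, 0]}
  ],
  "grip": 0
}}

```text
time_s: 28.3
position: [0.4726, -0.0057, -0.0125]
tool_rot: [[0.16, -0.987, 0.002], [-0.987, -0.16, -0.0], [0.001, -0.002, -1.0]]
ft_force: [-0.4, 1.1, 8.1]
grip_width: 0.0122
```

Call:
{"name": "arm_command", "arguments": {
  "steps": [
    {"delta_pos": [0, 0, 5], "dr": [0, 0, 0]},
    {"delta_pos": [0, 0, 15], "dr": [0, 0, 0]},
    {"delta_pos": [0, 0, 30], "dr": [0, 0, 0]},
    {"delta_pos": [0, 0, 40], "dr": [0, 0, 0]},
    {"delta_pos": [0, 0, 30], "dr": [0, 0, 0]},
    {"delta_pos": [6.7, 24.4, 0], "dr": [0, 0, 6.1]},
    {"delta_pos": [6.7, 24.4, 0], "dr": [0, 0, 6.1]},
    {"delta_pos": [6.7, 24.4, 0], "dr": [0, 0, 6.1]},
    {"delta_pos": [6.7, 24.4, 0], "dr": [0, 0, 6.1]},
    {"delta_pos": [6.7, 24.4, 0], "dr": [0, 0, 6.1]},
    {"delta_pos": [6.7, 24.4, 0], "dr": [0, 0, 6.1]},
    {"delta_pos": [6.7, 24.4, 0], "dr": [0, 0, 6.1]},
    {"delta_pos": [6.7, 24.4, 0], "dr": [0, 0, 6.1]},
    {"delta_pos": [6.7, 24.4, 0], "dr": [0, 0, 6.1]},
    {"delta_pos": [6.7, 24.4, 0], "dr": [0, 0, 6.1]},
    {"delta_pos": [6.7, 24.4, 0], "dr": [0, 0, 6.1]},
    {"delta_pos": [6.7, 24.4, 0], "dr": [0, 0, 6.1]},
    {"delta_pos": [6.7, 24.4, 0], "dr": [0, 0, 6.1]},
    {"delta_pos": [0, 0, 0], "dr": [0, 0, 0]}
  ]
}}

```text
time_s: 30.2
position: [0.5591, 0.3139, 0.1066]
tool_rot: [[1.0, -0.022, 0.0], [-0.022, -1.0, 0.001], [0.0, -0.001, -1.0]]
ft_force: [-0.0, -0.7, -0.1]
grip_width: 0.0118
```

```bash
python3 - <<'E'
from h import *
s=env.observe();im=env.get_image('wrist')
print(s['position'],s['grip_width'])
cv2.imwrite('pics/w10.png',im)
E
```

```text
[0.55914902 0.31386414 0.10662729] 0.011825396627020935
```

View pics/w10.png

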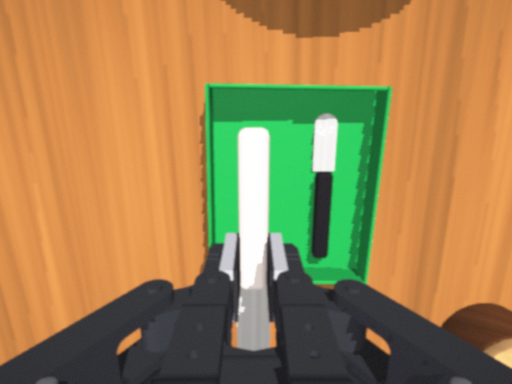

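```bash
python3 - <<'E'
from h import *
c=env.get_calibration('wrist')
for n,p,z in [('blade tip',(325,115),.008),('handle end',(320,258),.012),('rim far',(300,87),.026),('rim near',(340,283),.026),('floor far',(270,121),.003),('floor near',(340,268),.003)]:
    print(n,[ (plane(c,p,z+o)*1000).round()[:2].tolist() for o in (-.005,0)])
E
```

```text
blade tip [[615.0, 368.0], [614.0, 368.0]]
handle end [[615.0, 248.0], [614.0, 250.0]]
rim far [[593.0, 389.0], [593.0, 389.0]]
rim near [[629.0, 232.0], [628.0, 235.0]]
floor far [[573.0, 364.0], [573.0, 364.0]]
floor near [[635.0, 232.0], [634.0, 235.0]]
```

The black spreader spans y 249–368 inside walls at 235–389, so it lies flat with margin. The dark band is a shadow. The white spreader is lined up in the left half, so I'll lower and release.

Call:
{"name": "arm_command", "arguments": {
  "steps": [
    {"delta_pos": [0, -2, -30], "dr": [0, 0, 0]},
    {"delta_pos": [0, 0, -30], "dr": [0, 0, 0]},
    {"delta_pos": [0, 0, -28], "dr": [0, 0, 0]},
    {"delta_pos": [0, 0, -14], "dr": [0, 0, 0]},
    {"delta_pos": [0, 0, -6], "dr": [0, 0, 0]},
    {"delta_pos": [0, 0, -3], "dr": [0, 0, 0]},
    {"delta_pos": [0, 0, -2.5], "dr": [0, 0, 0]},
    {"delta_pos": [0, 0, -2], "dr": [0, 0, 0]},
    {"delta_pos": [0, 0, 0], "dr": [0, 0, 0]}
  ]
}}

```text
time_s: 31.15
position: [0.5594, 0.3097, -0.0084]
tool_rot: [[1.0, -0.026, 0.001], [-0.026, -1.0, 0.0], [0.001, -0.0, -1.0]]
ft_force: [-1.4, -1.0, -0.3]
grip_width: 0.012
```

Call:
{"name": "arm_command", "arguments": {
  "steps": [
    {"delta_pos": [0, 0, 0], "dr": [0, 0, 0]},
    {"delta_pos": [0, 0, 0], "dr": [0, 0, 0]},
    {"delta_pos": [0, 0, 0], "dr": [0, 0, 0]},
    {"delta_pos": [0, 0, 10], "dr": [0, 0, 0]},
    {"delta_pos": [0, 0, 30], "dr": [0, 0, 0]},
    {"delta_pos": [0, 0, 40], "dr": [0, 0, 0]},
    {"delta_pos": [0, 0, 40], "dr": [0, 0, 0]},
    {"delta_pos": [0, 0, 30], "dr": [0, 0, 0]}
  ],
  "grip": 0.3
}}

```text
time_s: 31.95
position: [0.5595, 0.3098, 0.1448]
tool_rot: [[1.0, -0.026, 0.003], [-0.026, -1.0, 0.001], [0.003, -0.001, -1.0]]
ft_force: [0.8, -0.4, -1.2]
grip_width: 0.0255
```

Call:
{"name": "arm_command", "arguments": {
  "steps": [
    {"delta_pos": [-10, -31, 0], "dr": [0, 0, 0]},
    {"delta_pos": [-10, -31, 0], "dr": [0, 0, 0]},
    {"delta_pos": [-10, -31, 0], "dr": [0, 0, 0]},
    {"delta_pos": [-10, -31, 0], "dr": [0, 0, 0]},
    {"delta_pos": [-10, -31, 0], "dr": [0, 0, 0]},
    {"delta_pos": [-10, -31, 0], "dr": [0, 0, 0]},
    {"delta_pos": [-10, -31, 0], "dr": [0, 0, 0]},
    {"delta_pos": [-10, -31, 0], "dr": [0, 0, 0]},
    {"delta_pos": [-10, -31, 0], "dr": [0, 0, 0]},
    {"delta_pos": [-10, -31, 0], "dr": [0, 0, 0]},
    {"delta_pos": [-10, -31, 0], "dr": [0, 0, 0]},
    {"delta_pos": [-10, -31, 0], "dr": [0, 0, 0]},
    {"delta_pos": [-10, -31, 0], "dr": [0, 0, 0]},
    {"delta_pos": [-10, -31, 0], "dr": [0, 0, 0]},
    {"delta_pos": [-10, -31, 0], "dr": [0, 0, 0]},
    {"delta_pos": [-10, -31, 0], "dr": [0, 0, 0]},
    {"delta_pos": [-10, -31, 0], "dr": [0, 0, 0]},
    {"delta_pos": [-10, -31, 0], "dr": [0, 0, 0]},
    {"delta_pos": [-10, -30, 0], "dr": [0, 0, 0]},
    {"delta_pos": [0, 0, 0], "dr": [0, 0, 0]}
  ],
  "grip": 0.6
}}

```text
time_s: 33.95
position: [0.3685, -0.2815, 0.1418]
tool_rot: [[1.0, -0.03, 0.001], [-0.03, -1.0, -0.002], [0.001, 0.002, -1.0]]
ft_force: [0.6, 1.1, -0.1]
grip_width: 0.0516
```

```bash
python3 - <<'E'
from h import *
s=env.observe();c=env.get_calibration('wrist');im=env.get_image('wrist')
print(s['position'],s['q'],s['grip_width'],'exp axis z=8,48',proj(c,[.370,-.278,.008]),proj(c,[.370,-.278,.048]))
cv2.imwrite('pics/w11.png',im);t=env.get_image('top')
cv2.imwrite('pics/m11.png',np.hstack([im[:,60:460],cv2.resize(t[90:230,80:226],(400,384),interpolation=cv2.INTER_CUBIC)]))
cv2.imwrite('pics/top5.png',t)
E
```

```text
[ 0.36850357 -0.281459    0.14184385] [-5.20328922e+01  1.76558124e+01  9.47340066e+01 -3.22768298e-02
  6.74884496e+01 -5.03024766e+01] 0.051588489377721945 exp axis z=8,48 [254.75180329 173.07088242] [255.02074181 184.98634567]
```

View pics/m11.png

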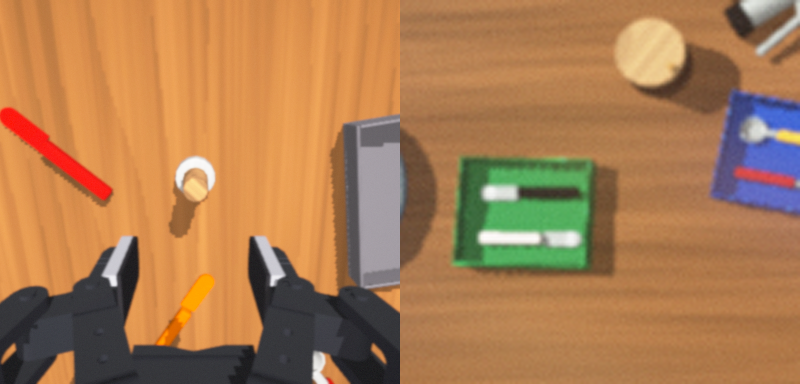

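The spreaders lie flat and apart in the green tray. The stopper is centred between the jaws, knob (195,176) and cork top (195,188), with about 2 mm of correction. I'll lower so the tips sit about 21 mm above the table, on the cork.

Call:
{"name": "arm_command", "arguments": {
  "steps": [
    {"delta_pos": [1, 0.5, -30], "dr": [0, 0, 0]},
    {"delta_pos": [0, 0, -30], "dr": [0, 0, 0]},
    {"delta_pos": [0, 0, -30], "dr": [0, 0, 0]},
    {"delta_pos": [0, 0, -25], "dr": [0, 0, 0]},
    {"delta_pos": [0, 0, -12], "dr": [0, 0, 0]},
    {"delta_pos": [0, 0, -6], "dr": [0, 0, 0]},
    {"delta_pos": [0, 0, 0], "dr": [0, 0, 0]}
  ]
}}

```text
time_s: 34.75
position: [0.3704, -0.2771, 0.0081]
tool_rot: [[1.0, -0.025, -0.0], [-0.025, -1.0, 0.001], [-0.0, -0.001, -1.0]]
ft_force: [0.6, 0.6, -0.0]
grip_width: 0.0514
```

Call:
{"name": "arm_command", "arguments": {
  "steps": [
    {"delta_pos": [0, 0, 0], "dr": [0, 0, 0]},
    {"delta_pos": [0, 0, 0], "dr": [0, 0, 0]},
    {"delta_pos": [0, 0, 0], "dr": [0, 0, 0]},
    {"delta_pos": [0, 0, 0], "dr": [0, 0, 0]},
    {"delta_pos": [0, 0, 0], "dr": [0, 0, 0]},
    {"delta_pos": [0, 0, 0], "dr": [0, 0, 0]}
  ],
  "grip": 0,
  "squeeze": 35
}}

```text
time_s: 35.35
position: [0.3705, -0.2781, 0.0091]
tool_rot: [[1.0, -0.027, 0.001], [-0.027, -1.0, -0.001], [0.001, 0.001, -1.0]]
ft_force: [0.3, 2.3, 6.0]
grip_width: 0.0202
```

Call:
{"name": "arm_command", "arguments": {
  "steps": [
    {"delta_pos": [0, 0, 5], "dr": [0, 0, 0]},
    {"delta_pos": [0, 0, 15], "dr": [0, 0, 0]},
    {"delta_pos": [0, 0, 30], "dr": [0, 0, 0]},
    {"delta_pos": [0, 0, 30], "dr": [0, 0, 0]},
    {"delta_pos": [20.7, -2.8, 0], "dr": [0, 0, 0]},
    {"delta_pos": [20.7, -2.8, 0], "dr": [0, 0, 0]},
    {"delta_pos": [20.7, -2.8, 0], "dr": [0, 0, 0]},
    {"delta_pos": [20.7, -2.8, 0], "dr": [0, 0, 0]},
    {"delta_pos": [20.7, -2.8, 0], "dr": [0, 0, 0]},
    {"delta_pos": [20.7, -2.8, 0], "dr": [0, 0, 0]},
    {"delta_pos": [20.7, -2.8, 0], "dr": [0, 0, 0]},
    {"delta_pos": [20.7, -2.8, 0], "dr": [0, 0, 0]},
    {"delta_pos": [20.7, -2.8, 0], "dr": [0, 0, 0]},
    {"delta_pos": [20.7, -2.8, 0], "dr": [0, 0, 0]},
    {"delta_pos": [0, 0, 0], "dr": [0, 0, 0]}
  ]
}}

```text
time_s: 36.85
position: [0.5788, -0.3059, 0.0883]
tool_rot: [[1.0, -0.026, 0.001], [-0.026, -1.0, -0.001], [0.001, 0.001, -1.0]]
ft_force: [-0.6, 1.2, -2.2]
grip_width: 0.0204
```

Call:
{"name": "arm_command", "arguments": {
  "steps": [
    {"delta_pos": [0, 0, -30], "dr": [0, 0, 0]},
    {"delta_pos": [0, 0, -25], "dr": [0, 0, 0]},
    {"delta_pos": [0, 0, -12], "dr": [0, 0, 0]},
    {"delta_pos": [0, 0, -5], "dr": [0, 0, 0]},
    {"delta_pos": [0, 0, -2], "dr": [0, 0, 0]},
    {"delta_pos": [0, 0, 0], "dr": [0, 0, 0]}
  ]
}}

```text
time_s: 37.45
position: [0.5774, -0.3062, 0.0151]
tool_rot: [[1.0, -0.027, 0.001], [-0.027, -1.0, -0.001], [0.001, 0.001, -1.0]]
ft_force: [1.0, 0.4, -1.6]
grip_width: 0.0203
```

Call:
{"name": "arm_command", "arguments": {
  "steps": [
    {"delta_pos": [0, 0, -1], "dr": [0, 0, 0]},
    {"delta_pos": [0, 0, -1], "dr": [0, 0, 0]},
    {"delta_pos": [0, 0, 0], "dr": [0, 0, 0]}
  ]
}}

```text
time_s: 37.75
position: [0.5772, -0.306, 0.0124]
tool_rot: [[1.0, -0.026, 0.0], [-0.026, -1.0, -0.0], [0.0, 0.0, -1.0]]
ft_force: [0.3, -0.3, -0.2]
grip_width: 0.02
```

Call:
{"name": "arm_command", "arguments": {
  "steps": [
    {"delta_pos": [0, 0, -1], "dr": [0, 0, 0]},
    {"delta_pos": [0, 0, 0], "dr": [0, 0, 0]}
  ]
}}

```text
time_s: 37.95
position: [0.5773, -0.306, 0.0121]
tool_rot: [[1.0, -0.026, 0.001], [-0.026, -1.0, -0.001], [0.001, 0.001, -1.0]]
ft_force: [-1.8, 1.9, 5.8]
grip_width: 0.0201
```

Contact came at 12.1 mm, as expected. I'll open to 45 mm, rise straight up, and back away toward the base so the cameras have a clear view.

Call:
{"name": "arm_command", "arguments": {
  "steps": [
    {"delta_pos": [0, 0, 0], "dr": [0, 0, 0]},
    {"delta_pos": [0, 0, 0], "dr": [0, 0, 0]},
    {"delta_pos": [0, 0, 0], "dr": [0, 0, 0]},
    {"delta_pos": [0, 0, 0], "dr": [0, 0, 0]},
    {"delta_pos": [0, 0, 10], "dr": [0, 0, 0]},
    {"delta_pos": [0, 0, 25], "dr": [0, 0, 0]},
    {"delta_pos": [0, 0, 40], "dr": [0, 0, 0]},
    {"delta_pos": [0, 0, 40], "dr": [0, 0, 0]},
    {"delta_pos": [0, 0, 40], "dr": [0, 0, 0]},
    {"delta_pos": [-20, 0, 20], "dr": [0, 0, 0]},
    {"delta_pos": [-30, 0, 0], "dr": [0, 0, 0]},
    {"delta_pos": [-30, 0, 0], "dr": [0, 0, 0]},
    {"delta_pos": [-30, 0, 0], "dr": [0, 0, 0]},
    {"delta_pos": [-30, 0, 0], "dr": [0, 0, 0]},
    {"delta_pos": [-30, 0, 0], "dr": [0, 0, 0]},
    {"delta_pos": [-30, 0, 0], "dr": [0, 0, 0]},
    {"delta_pos": [0, 0, 0], "dr": [0, 0, 0]}
  ],
  "grip": 0.5
}}

```text
time_s: 39.65
position: [0.3748, -0.3057, 0.1871]
tool_rot: [[1.0, -0.029, -0.0], [-0.029, -1.0, -0.001], [-0.0, 0.001, -1.0]]
ft_force: [0.8, -0.2, -0.2]
grip_width: 0.0427
```

```bash
python3 - <<'E'
from h import *
s=env.get_image('side');t=env.get_image('top')
cv2.imwrite('pics/fin.png',np.hstack([cv2.resize(s[60:310,210:430],(400,455),interpolation=cv2.INTER_CUBIC),cv2.resize(t[60:230,90:360],(400,455),interpolation=cv2.INTER_CUBIC)]))
o=env.observe();print(o['time_s'],o['position'],o['ft_force'])
E
```

```text
39.75 [ 0.3771412  -0.30616382  0.18699554] [-0.0250498  -0.66605964  0.02111898]
```

View pics/fin.png

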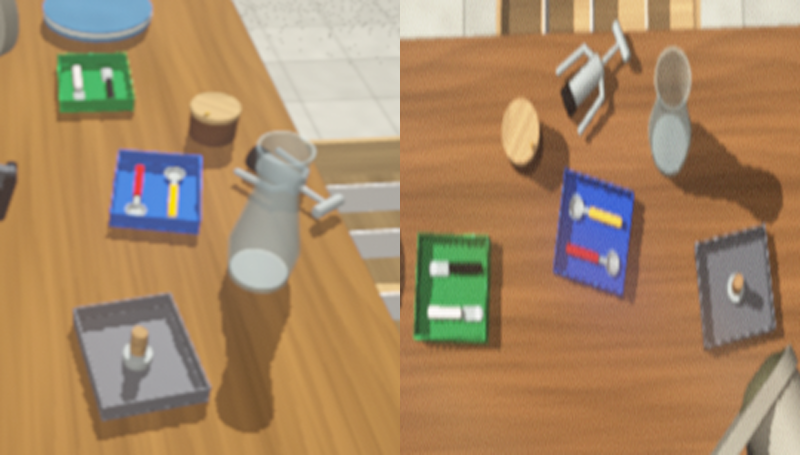

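The stopper stands upright in the grey tray, both spoons lie flat in blue, and both spreaders lie flat in green. The bystanders look unmoved.

```bash
python3 -c "
from rig import env
print(env.close_job())"
```

```text
the job is handed in; nothing more can be done
None
```

The job is done and handed in at 39.8 s of the 128 s allowed. The small red spoon and the yellow spoon are in the blue tray, the black and white spreaders are in the green tray, and the stopper is in the grey tray.

**Last checks:** The final side and top pictures show the spoons and spreaders lying flat and apart, inside the rims. The stopper stands upright on its knob. The salt cellar and carafe look unmoved. The arm was clear of everything, with under 1 N on the wrist.

**What disagreed:** The fingertips stood about 35 mm higher than the reported TCP height and the 22 mm nose length imply. Because of that, the first four closings on the red spoon either missed or gave too little hold to trust. I corrected the height from the side view, the tool's shadow and the grip width, and every grasp after that held on the first try. My two-view heights for the objects also came out about 5–10 mm lower than the stated sizes.

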